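# Load the membrane test stand and stock its reagent shelf

### The job

Reload the membrane test stand: first shut off the feed by swinging its lever fully towards the robot, then lay every membrane cell lengthwise along a sloped bed of its own, centred on it and with its lower end fully home against the stop, and stand every reagent bottle upright in the middle of the depth of the narrow raised shelf, never tipping one over. Only when all of them are in place, swing the feed lever fully away from the robot again and leave it on. Do not disturb the glassware and the spatula on the bench.

Things in the scene. Friction and masses are not known exactly. Their poses are not given: they have to be found in the camera images.
- stand: Fixed stainless test stand on the bench, 175 x 310 mm, with three narrow sloped beds and the feed lever. Origin: centre of its underside; local x points away from the robot, z up. Beds 100 mm apart. Its sloped deck lies 8 mm below the bed tops, parallel to them, with ribs 6 mm wide, 4 mm higher than the beds, midway between beds and along both sides. Its place and yaw (within 0.15 rad) vary.
- bed0: Right sloped bed (20 deg): raised black strip 24 mm wide, 150 long, no side walls; steel stop 30 wide, 15 high, 8 thick across its low end, nearest the robot. Origin: on top face, centre line, at the stop's face; x up the slope, y across to the left, z normal. A cell home has its centre at x 60, y 0, z 19 mm here. Friction holds a cell: it does not slide by itself.
- bed1: Middle sloped bed (20 deg): raised black strip 24 mm wide, 150 long, no side walls; steel stop 30 wide, 15 high, 8 thick across its low end, nearest the robot. Origin: on top face, centre line, at the stop's face; x up the slope, y across to the left, z normal. A cell home has its centre at x 60, y 0, z 19 mm here. Friction holds a cell: it does not slide by itself.
- bed2: Left sloped bed (20 deg): raised black strip 24 mm wide, 150 long, no side walls; steel stop 30 wide, 15 high, 8 thick across its low end, nearest the robot. Origin: on top face, centre line, at the stop's face; x up the slope, y across to the left, z normal. A cell home has its centre at x 60, y 0, z 19 mm here. Friction holds a cell: it does not slide by itself.
- cell0: Membrane cell: metal bar 120 mm long, 30 x 30 mm square in section, with a square 38 x 38 x 14 mm flange at each end; about 0.3 kg. Origin: its centre; x along its length. Both ends and all four long faces are alike. Starts lying on the bench to the right. May be absent.
- cell1: Membrane cell: metal bar 120 mm long, 30 x 30 mm square in section, with a square 38 x 38 x 14 mm flange at each end; about 0.3 kg. Origin: its centre; x along its length. Both ends and all four long faces are alike. Starts lying on the bench to the right. May be absent.
- cell2: Membrane cell: metal bar 120 mm long, 30 x 30 mm square in section, with a square 38 x 38 x 14 mm flange at each end; about 0.3 kg. Origin: its centre; x along its length. Both ends and all four long faces are alike. Starts lying on the bench to the right. May be absent.
- bottle0: Reagent bottle: upright amber jar with a cap, body 56 mm diameter with straight sides to about 85 mm, cap 50 mm wide from 104 to 120 mm (its top), 0.2 to 0.42 kg. Origin: centre of its underside, z up its axis. Starts standing on the bench in front of the stand. May be absent.
- bottle1: Reagent bottle: upright amber jar with a cap, body 56 mm diameter with straight sides to about 85 mm, cap 50 mm wide from 104 to 120 mm (its top), 0.2 to 0.42 kg. Origin: centre of its underside, z up its axis. Starts standing on the bench in front of the stand. May be absent.
- bottle2: Reagent bottle: upright amber jar with a cap, body 56 mm diameter with straight sides to about 85 mm, cap 50 mm wide from 104 to 120 mm (its top), 0.2 to 0.42 kg. Origin: centre of its underside, z up its axis. Starts standing on the bench in front of the stand. May be absent.
- shelf: Fixed narrow raised shelf at the left: a white board 280 mm long (local x), 50 mm deep (local y), top face 100 mm above the bench, on two posts, narrower than a bottle. Origin: centre of its footprint at bench level, z up. Its place and yaw (within 0.15 rad) vary.
- feed (a joint): Feed lever at the left of the stand: angle in rad, 0 = leaning towards the robot (off), 1.0 = swung away from the robot (on, starts between 0.9 and 1.0). It stays where it is left and swings in the stand's x-z plane with light friction.
- feed_tip (a point): The tip of the feed lever, 80 mm from its pivot. At 0 the lever leans 0.5 rad towards the robot from upright, at 1.0 as far away.
- dish: Glass dish, 64 mm wide, 16 mm high; stays where it is (bystander).
- beaker: Glass beaker, 72 mm wide, 100 mm high; stays where it is (bystander).
- flask0: Conical glass flask, 68 mm wide, 100 mm high; stays where it is (bystander).
- flask1: Conical glass flask, 68 mm wide, 100 mm high; stays where it is (bystander).
- spatula: Steel spatula lying on the bench; stays where it is (bystander).

How it is judged:
By the outcome, as a careful person would: the job done as asked, in the order asked, and still so for the second after the job is handed in, with the robot touching nothing.
Of cell0, cell1, cell2 only 2 to 3 are there at a start; the rules pass over those that are not, and their reading is None.
Of bottle0, bottle1, bottle2 only 2 to 3 are there at a start; the rules pass over those that are not, and their reading is None.
At some moment in a run one of cell0, cell1, cell2 may be knocked a few centimetres aside while the robot is not near it.
It also fails if it takes over 210 s, if anything falls off the work surface, if the arm or the gripper's body presses on something with over 40 N, if the wrist force passes 120 N, or if a joint passes its speed limit or range.

### The arm

A 7-joint arm with a two-finger parallel gripper is mounted at the origin on the work surface. World frame = base frame: x ahead of the robot, y to its left, z up, the work surface at z = 0. Lengths are in m, angles in rad, forces in N, time in s.
With the tool pointing down it reaches from about 0.4 to 0.875 m from the base axis. Payload 19.3 kg.
Tool frame: the origin (TCP) lies on the centre line of the jaws, within the pads' length; the fingertips stand 14 mm ahead of it and the grasp point (between the pads) lies 5 mm behind it; z points along the fingers, y is the line along which they close (so a half turn about z gives the same grasp; the last joint's range is limited). The gripper opens to 85 mm and grips with 20 to 120 N. Pads are 22 mm wide; open, the fingers measure 114 mm over their backs; the gripper's body (76 mm by 85 mm) begins 54 mm behind the grasp point. The pads swing forward as they close: fully open they stand 13 mm farther back than shut.
Start: joints at [1.257, 0.521, -0.036, 1.599, 0.021, 1.021, -0.113], TCP at [0.151, -0.607, 0.245] pointing down, gripper open.
Joint ranges: [-2.91, 2.91], [-0.3, 2.13], [-1.5, 1.42], [0.17, 2.43], [-1.26, 4.41], [0.16, 1.93], [-2.52, 2.52]. Speed limits (rad/s): [1.89, 1.89, 2.39, 2.39, 3.01, 3.01, 3.01].

### API

Orientations are given as [roll, pitch, yaw] about the fixed x, y, z axes, in that order (R = Rz(yaw) Ry(pitch) Rx(roll)).
In Python, from workcell import bot, grab_frame, regions_of gives the robot as it stands. The module is installed in compiled form; this text tells all that it offers.
- The arm moves only by the tool play_rows, never from a script. Its argument "plan" is a list of rows, each a list of 3 entries, a list of its own where there are three numbers: the shift along the tool's x, y, z in units of 2.5 cm (1.0 is 2.5 cm), then the turn, a rotation vector about the tool's x, y, z in units of 0.15 rad (1.0 is 0.15 rad), then the closure, from -1 (fully open) to 1 (shut). In form: [[[tx, ty, tz], [rx, ry, rz], jaw], ...]. A call has 1 to 20 rows; each row shifts and turns the commanded pose from where the row before left it, along the tool's axes as they then stand; what a row does not reach is not made up. A row lasts 1/8 s, in which the tool goes at most 62.5 mm and 10.7 degrees, less where a joint would pass 70% of its speed; a pose out of reach is approached as far as the arm can. A call with a number of a shift or a turn outside -1 to 1 is refused whole. A call with a gripper value outside its range is refused whole. The fingers move at their own pace and stop on an object; "newtons" is the grip in N (left out, the last holds). Time passes only in rows, so rows that do not move let the fingers close. It gives the time, the measured TCP pose, the force, the opening and the grip force at its end, in the units of the state.
- bot.observe(): the state, without advancing time (a new reading comes with each control period).
- grab_frame(name): name is "scene" or "side" or "wrist"; returns a dict with "pixels" (480x640x3 uint8, red, green, blue), "depth" (480x640 float32, m along the optical axis (not along the pixel's ray), 0 where there is no reading), "camera_matrix" (3x3 intrinsics, pixels), "R" (3x3) and "t" (3): a world point X has camera coordinates R X + t. Camera axes: x right, y down, z forward; pixel columns grow to the right and rows downward; lengths in m; the calibration is good to about 2 mm. A picture is of the moment at which its call begins.
- bot.job_done(): hands the job in; it is judged then, once.
Trained networks look in the newest picture that a camera, given by its name, has taken for a name from the list of things; names that differ only in an ending like _2 or _b are one class to them, and where a whole thing is asked for, a point or a joint stands for the part that bears it (a point fixed in the world has none). Each returns a list of dicts, best first, with "p" (0 to 1); they miss things now and then, are a little off and sometimes report something else, mostly with a low value. They report only what shows in the picture. A call takes as long as a camera call.
- regions_of(thing, camera): "mask" (480x640 bool, what is visible of it) and "box" ([left, top, right, bottom] in pixels, round what is visible of it).
The state is a dict: "clock": time; "qpos": joint angles; "qd": joint speeds; "joint_efforts": joint torques, N m; "position": TCP position; "tool_rot": TCP orientation; "force": force on the tool from outside, world axes, zero at the start; "moment": the same for the moment, N m; "grip_width": finger opening in m; "finger_force": force on a finger pad.
Only numpy, scipy, OpenCV 4.12 (cv2) and the standard library are available. Lean on these libraries where they do the work, as an engineer would, in place of code of your own. Each camera call takes 0.05 s, during which the arm holds its last target. There are 200 camera calls.

## Working session

There is one attempt and no reset: what is moved stays moved. The work goes in short steps, Python scripts to look and compute and a tool call to move; the robot and the scene stay as the last step left them, time stands still between calls to the robot, and variables do not carry over. Pictures are saved under pics/ and viewed, at most 14 in all, crops included, and the job is handed in when it is done.

Besides the shell and the picture viewer there is one more tool, called after "Call:" as name(argument=value, ...) on one line, values as JSON. play_rows: Moves the arm, as the interface text tells. Its arguments: {"type":"object","properties":{"plan":{"type":"array"},"newtons":{"type":"number"}},"required":["plan"]}

```bash
mkdir -p pics
cat > h.py <<'E'
import numpy as np,cv2
from workcell import bot,grab_frame,regions_of
def save(f,n): cv2.imwrite('pics/'+n,cv2.cvtColor(f['pixels'],cv2.COLOR_RGB2BGR))
def cloud(f):
    v,u=np.mgrid[0:480,0:640]; d=f['depth']; K=f['camera_matrix']
    c=np.stack([(u-K[0,2])/K[0,0]*d,(v-K[1,2])/K[1,1]*d,d],-1)
    w=(c-f['t'])@f['R']; w[d<=0]=np.nan
    return w
E
python3 - <<'E'
from h import *
for n in ['scene','side']:
    f=grab_frame(n); save(f,n+'0.png'); np.save(n+'0.npy',cloud(f)); print(n,f['R'].round(3).tolist(),f['t'].round(3))
    w=cloud(f)
    for th in ['cell0','bottle0','stand','bed0','shelf','feed','dish','beaker','flask0','spatula']:
        for r in regions_of(th,n):
            if r['p']>.3:
                q=w[r['mask']]; q=q[~np.isnan(q[:,0])]
                print(th,round(r['p'],2),np.array(r['box']).astype(int).tolist(),np.median(q,0).round(3),np.percentile(q,2,axis=0).round(3),np.percentile(q,98,axis=0).round(3))
s=bot.observe(); print(s)
E
```

```text
scene [[0.131, 0.991, -0.004], [0.833, -0.112, -0.542], [-0.538, 0.068, -0.84]] [-0.053 -0.401  2.082]
cell0 0.95 [214, 259, 236, 304] [ 0.603 -0.338  0.033] [ 0.54  -0.367  0.002] [ 0.658 -0.31   0.043]
cell0 0.57 [213, 222, 229, 262] [ 0.454 -0.346  0.033] [ 0.386 -0.369 -0.002] [ 0.506 -0.329  0.042]
cell0 0.57 [251, 222, 273, 255] [ 0.446 -0.222  0.033] [ 0.38  -0.244 -0.   ] [ 0.501 -0.203  0.043]
bottle0 0.88 [351, 203, 372, 235] [0.464 0.094 0.088] [0.428 0.071 0.008] [0.476 0.122 0.125]
bottle0 0.84 [322, 199, 339, 240] [ 0.454 -0.004  0.088] [ 0.417 -0.029  0.006] [0.465 0.024 0.125]
bottle0 0.61 [385, 191, 410, 229] [0.455 0.205 0.087] [0.411 0.181 0.002] [0.468 0.235 0.125]
stand 0.57 [290, 241, 415, 322] [0.671 0.031 0.077] [ 0.552 -0.129  0.004] [0.74  0.211 0.118]
stand 0.45 [166, 201, 185, 280] [ 0.477 -0.5    0.004] [ 0.277 -0.525 -0.005] [ 0.539 -0.46   0.023]
bed0 0.87 [335, 247, 356, 288] [0.634 0.021 0.089] [0.56  0.003 0.065] [0.71  0.039 0.116]
bed0 0.85 [368, 241, 394, 283] [0.625 0.12  0.088] [0.551 0.103 0.062] [0.7   0.137 0.117]
bed0 0.77 [306, 255, 322, 29
[... 3074 characters left out ...]
rray([ 1.25681619,  0.52139428, -0.03627272,  1.59947764,  0.0211949 ,
        1.02111034, -0.11280521]), 'qd': array([ 1.23228904e-03,  6.50532756e-05, -6.48422777e-05, -8.16481235e-04,
        1.20667226e-03,  8.41972602e-04,  1.90305401e-03]), 'joint_efforts': array([ 2.86343547e-04, -9.26845050e+01,  1.97916627e+00, -3.70246518e+01,
        1.80931587e-02,  2.14180458e-03, -1.83557182e-05]), 'position': array([ 0.15082121, -0.60653103,  0.24530267]), 'tool_rot': array([-3.14158813e+00,  8.69930645e-06,  2.43705282e-01]), 'force': array([-0.53495611, -0.74851091, -0.30558428]), 'moment': array([ 0.0260822 ,  0.02824684, -0.02406281]), 'finger_force': 0.0, 'grip_width': 0.0850393986625153}
```

Run:
```python
import cv2
a=cv2.imread('pics/scene0.png')[170:350,120:540]; cv2.imwrite('pics/sc.png',cv2.resize(a,(800,343),interpolation=cv2.INTER_CUBIC))
from h import *
f=grab_frame('wrist'); save(f,'w0.png'); w=cloud(f)
s=bot.observe(); from scipy.spatial.transform import Rotation as R
Rt=R.from_euler('xyz',s['tool_rot']).as_matrix(); C=-f['R'].T@f['t']
print('cam in tool',Rt.T@(C-s['position']),(f['R']@Rt).round(3), f['camera_matrix'][0])
```

```text
cam in tool [ 8.14282936e-02 -6.97090036e-05 -1.29325952e-01] [[-0.001  1.     0.001]
 [-0.949 -0.001 -0.316]
 [-0.316 -0.002  0.949]] [369.57846373   0.         321.1936368 ]
```

View pics/sc.png

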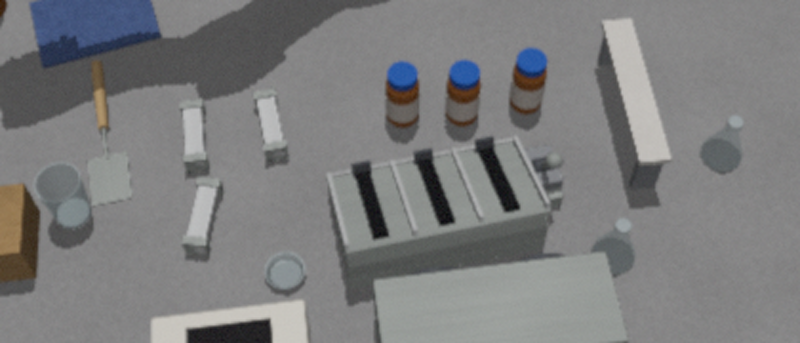

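View pics/w0.png

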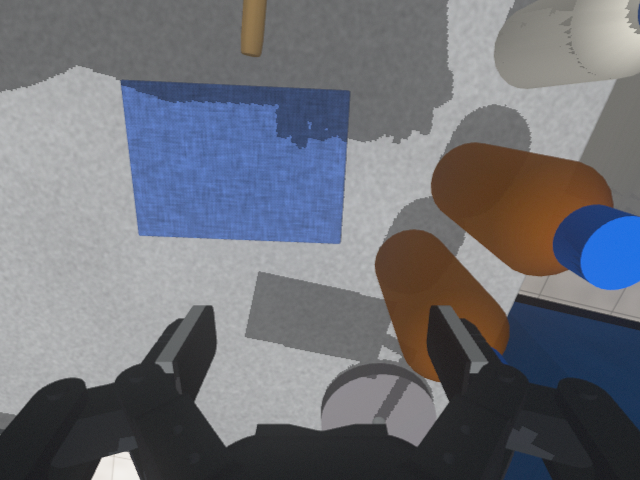

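Call:
play_rows(plan=[[[0,0,-0.5],[0,0,0.815],-1],[[0,0,-0.5],[0,0,0.815],-1],[[0.98,-0.92,-0.4],[0,0,0],-1],[[0.98,-0.92,-0.4],[0,0,0],-1],[[0.98,-0.92,-0.4],[0,0,0],-1],[[0.98,-0.92,-0.4],[0,0,0],-1],[[0.98,-0.92,-0.4],[0,0,0],-1],[[0.98,-0.92,-0.4],[0,0,0],-1],[[0.98,-0.92,-0.4],[0,0,0],-1],[[0.98,-0.92,-0.4],[0,0,0],-1],[[0.98,-0.92,-0.4],[0,0,0],-1],[[0.98,-0.92,-0.4],[0,0,0],-1],[[0.98,-0.92,-0.4],[0,0,0],-1],[[0.98,-0.92,-0.4],[0,0,0],-1],[[0.98,-0.92,-0.4],[0,0,0],-1],[[0,0,0],[0,0,0],-1],[[0,0,0],[0,0,0],-1]])

```text
clock: 3.28
position: [0.4691, -0.3082, 0.4001]
tool_rot: [3.141, 0.0, -0.001]
force: [0.1, -0.3, -0.5]
grip_width: 0.0855
finger_force: 0.0
```

```bash
cat >> h.py <<'E'
def rects(w,th,cam,zlo,zhi,pmin=.3):
    out=[]
    for r in regions_of(th,cam):
        if r['p']<pmin: continue
        q=w[r['mask']]; q=q[~np.isnan(q[:,0])]; q=q[(q[:,2]>zlo)&(q[:,2]<zhi)]
        if len(q)<20: continue
        (c,s,a)=cv2.minAreaRect((q[:,:2]*1000).astype(np.float32))
        if s[0]<s[1]: s=(s[1],s[0]); a+=90
        a=(a+90)%180-90
        out.append((round(r['p'],2),np.array(r['box']).astype(int).tolist(),np.round(c,1),np.round(s,1),round(a,1),np.median(q[:,2]).round(4)))
        print(th,*out[-1])
    return out
E
python3 - <<'E'
from h import *
f=grab_frame('wrist'); save(f,'w1.png'); w=cloud(f); np.save('w1.npy',w)
rects(w,'cell0','wrist',.02,.05)
rects(w,'bottle0','wrist',.11,.13)
E
```

```text
cell0 0.91 [339, 146, 366, 237] [ 442.3 -347.3] [119.2  37.9] 1.0 0.0351
cell0 0.86 [237, 149, 283, 239] [ 437.6 -221.9] [119.9  38. ] 5.1 0.0351
cell0 0.85 [319, 16, 374, 126] [ 595.8 -338.7] [120.2  38. ] -13.6 0.035
bottle0 0.94 [31, 178, 126, 239] [ 4.353e+02 -1.000e-01] [50.2 48.9] -64.9 0.1209
```

View pics/w1.png

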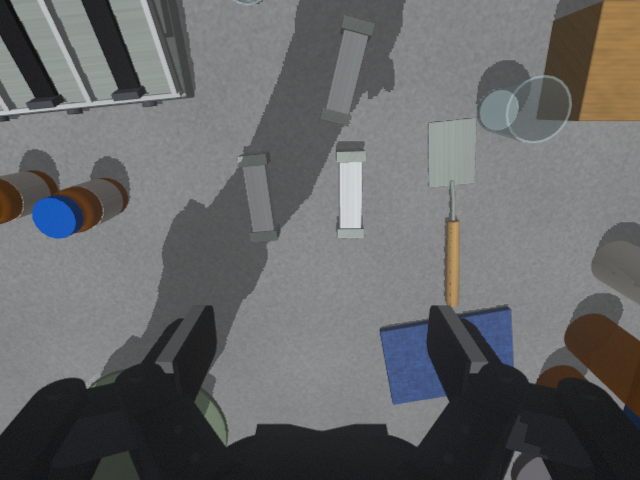

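Call:
play_rows(plan=[[[0.14,-1,-0.1],[0,0,0],-1],[[0.14,-1,-0.1],[0,0,0],-1],[[0.14,-1,-0.1],[0,0,0],-1],[[0.14,-1,-0.1],[0,0,0],-1],[[0.14,-1,-0.1],[0,0,0],-1],[[0.14,-1,-0.1],[0,0,0],-1],[[0.14,-1,-0.1],[0,0,0],-1],[[0.14,-1,-0.1],[0,0,0],-1],[[0.14,-1,-0.1],[0,0,0],-1],[[0.14,-1,-0.1],[0,0,0],-1],[[0.14,-1,-0.1],[0,0,0],-1],[[0.14,-1,-0.1],[0,0,0],-1],[[0.14,-1,-0.1],[0,0,0],-1],[[0.14,-1,-0.1],[0,0,0],-1],[[0.14,-1,-0.1],[0,0,0],-1],[[0.14,-1,-0.1],[0,0,0],-1],[[0.14,-1,-0.1],[0,0,0],-1],[[0,0,0],[0,0,0],1],[[0,0,0],[0,0,0],1]])

```text
clock: 5.8
position: [0.5294, 0.1162, 0.4427]
tool_rot: [3.141, 0.0, -0.002]
force: [-0.2, -0.1, -0.4]
grip_width: 0.0515
finger_force: 0.0
```

Run:
```python
from h import *
f=grab_frame('wrist'); save(f,'w2.png'); w=cloud(f); np.save('w2.npy',w)
s=bot.observe(); print(s['position'],s['tool_rot'])
rects(w,'bottle0','wrist',.11,.13)
rects(w,'shelf','wrist',.09,.11)
rects(w,'bed0','wrist',.05,.14)
rects(w,'feed','wrist',.05,.2)
rects(w,'feed','wrist',.12,.2)
for r in regions_of('bed0','wrist'):
    if r['p']<.4: continue
    q=w[r['mask']]; q=q[~np.isnan(q[:,0])]
    m=q.mean(0); u,ss,vt=np.linalg.svd(q-m,full_matrices=False); 
    print(r['box'],m.round(4),vt.round(3).tolist(),(ss/np.sqrt(len(q))).round(4))
for r in regions_of('feed','wrist'):
    q=w[r['mask']]; q=q[~np.isnan(q[:,0])]; print(r['p'],r['box'],np.percentile(q,[2,50,98],axis=0).round(4).tolist())
```

```text
[0.52942614 0.11609719 0.44271496] [ 3.14118145e+00  1.06523974e-04 -2.12175032e-03]
bottle0 0.89 [230, 209, 281, 268] [436.4 210.5] [49.2 48.2] 12.4 0.1208
bottle0 0.87 [374, 210, 425, 270] [435.1   0.5] [49.  48.5] 67.8 0.1205
bottle0 0.75 [310, 204, 354, 262] [446.4  99.5] [49.  47.6] 74.7 0.1206
shelf 0.72 [89, 90, 181, 303] [498.  369.9] [279.8  51.5] -1.5 0.101
bed0 0.86 [458, 5, 506, 153] [641.3 -77.9] [156.7  31.6] 4.0 0.0922
bed0 0.8 [297, 25, 334, 164] [623.4 121. ] [157.   30.6] 4.4 0.0931
bed0 0.77 [383, 15, 410, 160] [632.4  23.3] [156.9  30.2] 5.2 0.093
feed 0.9 [229, 79, 263, 121] [621.1 203.8] [39.3 34.9] 44.1 0.1319
feed 0.9 [229, 79, 263, 121] [630.  205.3] [24.4 24.3] 57.5 0.1339
[458.4, 5.0, 506.6, 153.4] [ 0.6466 -0.0746  0.0916] [[-0.946, -0.083, -0.314], [0.07, -0.996, 0.052], [-0.317, 0.028, 0.948]] [0.0479 0.0079 0.004 ]
[297.8, 25.4, 334.1, 164.9] [0.6282 0.1231 0.0923] [[-0.945, -0.091, -0.313], [0.109, -0.993, -0.042], [-0.307, -0.074, 0.949]] [0.0485 0.0072 0.0038]
[383.3, 15.3, 410.3, 160.7] [0.6373 0.0243 0.0916] [[-0.941, -0.088, -0.328], [-0.118, 0.99, 0.074], [-0.319, -0.109, 0.942]] [0.049  0.0076 0.0058]
0.9 [229.5, 79.8, 263.4, 121.7] [[0.5994, 0.194, 0.0671], [0.6262, 0.203, 0.1318], [0.6408, 0.2166, 0.1378]]
```

View pics/w2.png

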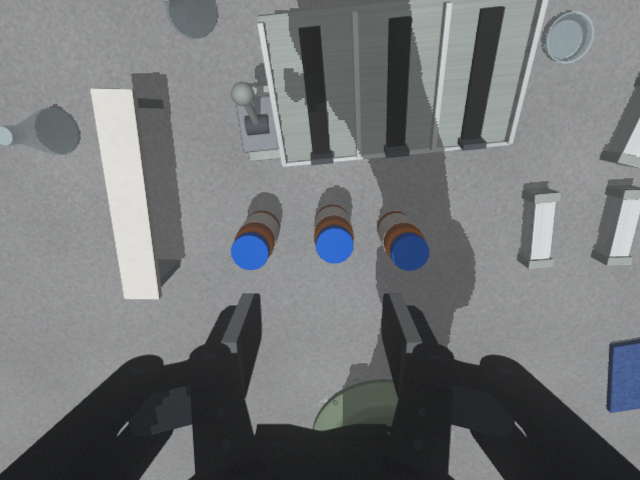

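Call:
play_rows(plan=[[[0.71,-0.48,0.5],[0,0,0],1],[[0.71,-0.48,0.5],[0,0,0],1],[[0.71,-0.48,0.5],[0,0,0],1],[[0.71,-0.48,0.5],[0,0,0],1],[[0.71,-0.48,0.5],[0,0,0],1],[[0.71,-0.48,0.5],[0,0,0],1],[[0.71,-0.48,0.5],[0,0,0],1],[[0.71,-0.48,0.5],[0,0,0],1],[[0,0,0.96],[0,0,0],1],[[0,0,0.96],[0,0,0],1],[[0,0,0.96],[0,0,0],1],[[0,0,0.96],[0,0,0],1],[[0,0,0.96],[0,0,0],1],[[0,0,0.96],[0,0,0],1],[[0,0,0.96],[0,0,0],1],[[0,0,0.96],[0,0,0],1],[[0,0,0.96],[0,0,0],1],[[0,0,0],[0,0,0],1]])

```text
clock: 8.45
position: [0.6706, 0.2127, 0.1251]
tool_rot: [3.141, 0.003, -0.001]
force: [-0.7, 0.3, 0.1]
grip_width: 0.0006
finger_force: 0.0
```

Run:
```python
import numpy as np
from h import *
w=np.load('w2.npy').reshape(-1,3); w=w[~np.isnan(w[:,0])]
f=cv2.cvtColor(cv2.imread('pics/w2.png'),cv2.COLOR_BGR2GRAY).reshape(-1)
w=np.load('w2.npy').reshape(-1,3); 
yaw=np.deg2rad(5.15); c,s=np.cos(yaw),np.sin(yaw); ct,st=np.cos(.34907),np.sin(.34907)
for name,(x,y) in dict(b0=(641.3,-77.9),b1=(632.4,23.3),b2=(623.4,121)).items():
    ox,oy=x/1000-.0642*c,y/1000-.0642*s
    d=w-np.array([ox,oy,0]); X=d[:,0]*c+d[:,1]*s; Y=-d[:,0]*s+d[:,1]*c
    m=(abs(Y)<.009)&(X>.03)&(X<.12)
    A=np.c_[X[m],np.ones(m.sum())]; k=np.linalg.lstsq(A,w[m,2],rcond=None)[0]
    k0=np.median(w[m,2]-np.tan(.34907)*X[m])
    # bed frame
    Z=w[:,2]-k0; bx=X*ct+Z*st; bz=-X*st+Z*ct
    m=(abs(Y)<.011)&(bx>-.02)&(bx<.165)&(bz>.013)&(bz<.018)
    up=(abs(Y)<.009)&(bx>.1)&(bx<.17)&(abs(bz)<.003)
    ym=(abs(Y)<.03)&(bx>.03)&(bx<.13)&(abs(bz)<.0025)
    print(name,'origin',ox,oy,k0,'slope',np.degrees(np.arctan(k[0])),'stop top bx',np.percentile(bx[m],[3,97]).round(4),m.sum(),'upper',np.percentile(bx[up],99).round(4),'y edges',np.percentile(Y[ym],[1,50,99]).round(4))
```

```text
b0 origin 0.5773591682578791 -0.08366281494807866 0.06591862460756338 slope 20.030328486008116 stop top bx [-0.009  -0.0009] 101 upper 0.1486 y edges [-0.0104  0.0019  0.0138]
b1 origin 0.5684591682578792 0.01753718505192135 0.06615307786929801 slope 20.043772533310225 stop top bx [-0.0094 -0.0017] 102 upper 0.1481 y edges [-0.0119  0.0001  0.0119]
b2 origin 0.5594591682578791 0.11523718505192135 0.06630591385050419 slope 20.09451561452798 stop top bx [-0.0094 -0.0011] 103 upper 0.1483 y edges [-0.01    0.0017  0.0135]
```

Call:
play_rows(plan=[[[-0.5,0.045,0],[0,0,0],1],[[-0.5,0.045,0],[0,0,0],1],[[-0.5,0.045,0],[0,0,0],1],[[-0.5,0.045,0],[0,0,0],1],[[-0.5,0.045,0],[0,0,0],1],[[-0.5,0.045,0],[0,0,0],1],[[-0.5,0.045,0],[0,0,0],1],[[-0.3,0.03,0],[0,0,0],1],[[0,0,0],[0,0,0],1]])

```text
clock: 9.57
position: [0.5793, 0.2057, 0.1284]
tool_rot: [-3.138, -0.007, -0.001]
force: [17.4, 4.7, 2.6]
grip_width: 0.0001
finger_force: 8.6
```

Call:
play_rows(plan=[[[0.6,0,0],[0,0,0],1],[[0.6,0,0],[0,0,0],1],[[0,0,-1],[0,0,0],1],[[0,0,-1],[0,0,0],1],[[0,0,-1],[0,0,0],1],[[0,0,-1],[0,0,0],0],[[0,0.3,-1],[0,0,0],-1],[[-0.5,0.5,-1],[0,0,0],-1],[[-0.5,1,-1],[0,0,0],-1],[[-0.5,1,-1],[0,0,0],-1],[[-0.5,1,-1],[0,0,0],-1],[[-0.5,1,0],[0,0,0],-1],[[0,0,0],[0,0,0],-1]])

```text
clock: 11.2
position: [0.5431, 0.0828, 0.3522]
tool_rot: [3.141, -0.0, -0.003]
force: [0.8, 0.8, -0.1]
grip_width: 0.0857
finger_force: 0.0
```

Run:
```python
from h import *
f=grab_frame('wrist'); save(f,'w3.png'); w=cloud(f); np.save('w3.npy',w)
s=bot.observe(); print(s['position'],s['tool_rot'])
rects(w,'feed','wrist',.12,.2)
for r in regions_of('feed','wrist'):
    q=w[r['mask']]; q=q[~np.isnan(q[:,0])]; print(r['p'],r['box'],np.percentile(q,[2,50,98],axis=0).round(4).tolist())
```

```text
[0.54347964 0.0840532  0.35195188] [ 3.14132629e+00 -2.17079425e-04 -1.89599397e-03]
feed 0.84 [188, 145, 219, 194] [558.3 197.4] [24.4 22. ] 56.0 0.1323
0.84 [188.4, 145.5, 219.4, 194.5] [[0.548, 0.1869, 0.0701], [0.5639, 0.1974, 0.1295], [0.5898, 0.2075, 0.1362]]
```

Call:
play_rows(plan=[[[-0.326,0.94,0.31],[0,0,0],-1],[[-0.326,0.94,0.31],[0,0,0],-1],[[-0.326,0.94,0.31],[0,0,0],-1],[[-0.326,0.94,0.31],[0,0,0],-1],[[-0.326,0.94,0.31],[0,0,0],-1],[[-0.326,0.94,0.31],[0,0,0],-1],[[-0.326,0.94,0.31],[0,0,0],-1],[[-0.326,0.94,0.31],[0,0,0],-1],[[-0.326,0.94,0.31],[0,0,0],-1],[[-0.326,0.94,0.31],[0,0,0],-1],[[-0.326,0.94,0.31],[0,0,0],-1],[[-0.326,0.94,0.31],[0,0,0],-1],[[-0.326,0.94,0.31],[0,0,0],-1],[[0,0,0],[0,0,-0.59],-1],[[0,0,0],[0,0,0],-1]])

```text
clock: 13.22
position: [0.4381, -0.2203, 0.2507]
tool_rot: [-3.141, 0.0, 0.088]
force: [-0.1, -0.4, -0.3]
grip_width: 0.0853
finger_force: 0.0
```

```bash
cat >> h.py <<'E'
from scipy.spatial.transform import Rotation as Ro
def to(p,rpy=None,s=None):
    s=s or bot.observe(); R0=Ro.from_euler('xyz',s['tool_rot']); R1=Ro.from_euler('xyz',rpy) if rpy is not None else R0
    rv=(R0.inv()*R1).as_rotvec()/.15; t=R1.inv().apply(np.array(p)-s['position'])/.025
    print('pose',s['position'].round(4),s['tool_rot'].round(3),'turn',rv.round(2),'then shift',t.round(3),'| shift first',R0.inv().apply(np.array(p)-s['position']).round(4)/.025)
E
python3 - <<'E'
from h import *
f=grab_frame('wrist'); save(f,'w4.png'); w=cloud(f)
for r in rects(w,'cell0','wrist',.02,.05): to([r[2][0]/1e3,r[2][1]/1e3,.02],[np.pi,0,np.radians(r[4])])
E
```

```text
cell0 0.89 [422, 140, 488, 268] [ 441.9 -346.9] [119.8  38.6] 0.8 0.0347
cell0 0.64 [422, 1, 509, 110] [ 578.9 -332.6] [86.7 38.4] -11.0 0.0346
cell0 0.61 [300, 133, 347, 263] [ 437.4 -221.5] [120.  38.] 5.3 0.035
pose [ 0.4381 -0.2203  0.2509] [-3.141  0.     0.087] turn [-0.    0.    0.49] then shift [0.081 5.067 9.236] | shift first [-0.288  5.064  9.236]
pose [ 0.4381 -0.2203  0.2509] [-3.141  0.     0.087] turn [-0.    0.    1.86] then shift [6.386 3.336 9.236] | shift first [5.22  4.968 9.236]
pose [ 0.4381 -0.2203  0.2509] [-3.141  0.     0.087] turn [-0.    0.   -0.04] then shift [-0.033  0.046  9.236] | shift first [-0.032  0.052  9.236]
```

Call:
play_rows(plan=[[[-0.03,0.05,1],[0,0,0],-1],[[0,0,1],[0,0,0],-1],[[0,0,1],[0,0,0],-1],[[0,0,1],[0,0,0],-1],[[0,0,1],[0,0,0],-1],[[0,0,1],[0,0,0],-1],[[0,0,1],[0,0,0],-1],[[0,0,1],[0,0,0],-1],[[0,0,0.8],[0,0,0],-1],[[0,0,0.4],[0,0,0],-1],[[0,0,0],[0,0,0],1],[[0,0,0],[0,0,0],1],[[0,0,0],[0,0,0],1],[[0,0,0],[0,0,0],1],[[0,0,0],[0,0,0],1]], newtons=60)

```text
clock: 15.2
position: [0.4374, -0.2223, 0.0218]
tool_rot: [3.141, -0.001, 0.088]
force: [-1.2, 1.1, 11.3]
grip_width: 0.0291
finger_force: 59.0
```

```bash
cat >> h.py <<'E'
ORG=[np.array([.5760,-.0820,.0661]),np.array([.5672,.0174,.0661]),np.array([.5581,.1169,.0661])]; SY=.0899
RB=Ro.from_euler('xyz',[0,-np.radians(20),SY]); RPY=[np.pi,-np.radians(20),SY]
def bp(i,x,y,z): return ORG[i]+RB.apply(np.array([x,y,z])/1000)
def st(p,rpy): return dict(position=np.array(p),tool_rot=np.array(rpy))
E
python3 - <<'E'
from h import *
s=st([.4374,-.2223,.247],[np.pi,0,.088])
for x,z in [(75,90),(72,40),(72,22),(60,22)]:
    p=bp(0,x,0,z); print(p.round(4)); to(p,RPY,s); s=st(p,RPY)
E
```

```text
[ 0.6155 -0.0784  0.1763]
pose [ 0.4374 -0.2223  0.247 ] [3.142 0.    0.088] turn [ 0.    2.33 -0.01] then shift [ 6.187 -5.092  5.26 ] | shift first [ 7.604 -5.108  2.828]
[ 0.6298 -0.0772  0.1283]
pose [ 0.6155 -0.0784  0.1763] [ 3.142 -0.349  0.09 ] turn [0. 0. 0.] then shift [-0.12 -0.    2.  ] | shift first [-0.12 -0.    2.  ]
[ 0.6359 -0.0766  0.1114]
pose [ 0.6298 -0.0772  0.1283] [ 3.142 -0.349  0.09 ] turn [0. 0. 0.] then shift [ 0.   -0.    0.72] | shift first [ 0.   -0.    0.72]
[ 0.6247 -0.0776  0.1073]
pose [ 0.6359 -0.0766  0.1114] [ 3.142 -0.349  0.09 ] turn [0. 0. 0.] then shift [-0.48  0.    0.  ] | shift first [-0.48  0.    0.  ]
```

Call:
play_rows(plan=[[[0,0,-0.5],[0,0,0],1],[[0,0,-1],[0,0,0],1],[[0,0,-1],[0,0,0],1],[[0,0,-1],[0,0,0],1],[[0,0,-1],[0,0,0],1],[[0,0,-1],[0,0,0],1],[[0,0,-1],[0,0,0],1],[[0,0,-1],[0,0,0],1],[[0,0,-1],[0,0,0],1],[[0,0,-0.5],[0,0,0],1]])

```text
clock: 16.45
position: [0.437, -0.2222, 0.2477]
tool_rot: [3.141, -0.001, 0.088]
force: [-0.0, 0.2, -4.3]
grip_width: 0.0294
finger_force: 60.3
```

Call:
play_rows(plan=[[[0,0,0],[0,0.777,0],1],[[0,0,0],[0,0.777,0],1],[[0,0,0],[0,0.777,0],1],[[0.773,-0.637,0.658],[0,0,0],1],[[0.773,-0.637,0.658],[0,0,0],1],[[0.773,-0.637,0.658],[0,0,0],1],[[0.773,-0.637,0.658],[0,0,0],1],[[0.773,-0.637,0.658],[0,0,0],1],[[0.773,-0.637,0.658],[0,0,0],1],[[0.773,-0.637,0.658],[0,0,0],1],[[0.773,-0.637,0.658],[0,0,0],1],[[-0.06,0,1],[0,0,0],1],[[-0.06,0,0.8],[0,0,0],1],[[0,0,0],[0,0,0],1],[[0,0,0],[0,0,0],1]])

```text
clock: 18.32
position: [0.6279, -0.0779, 0.1326]
tool_rot: [3.142, -0.35, 0.087]
force: [0.3, 0.3, -1.6]
grip_width: 0.0288
finger_force: 60.1
```

```bash
cat >> h.py <<'E'
def inbed(i,p=None):
    p=bot.observe()['position'] if p is None else p
    return (RB.inv().apply(np.array(p)-ORG[i])*1000).round(1)
E
python3 - <<'E'
from h import *
print(inbed(0)); to(bp(0,72,0,22.5),RPY)
f=grab_frame('wrist'); save(f,'w5.png')
E
```

```text
[71.7 -0.6 44.7]
pose [ 0.6279 -0.0779  0.1326] [ 3.142 -0.35   0.087] turn [ 0.01 -0.01 -0.02] then shift [ 0.013 -0.023  0.886] | shift first [ 0.012 -0.024  0.888]
```

View pics/w5.png

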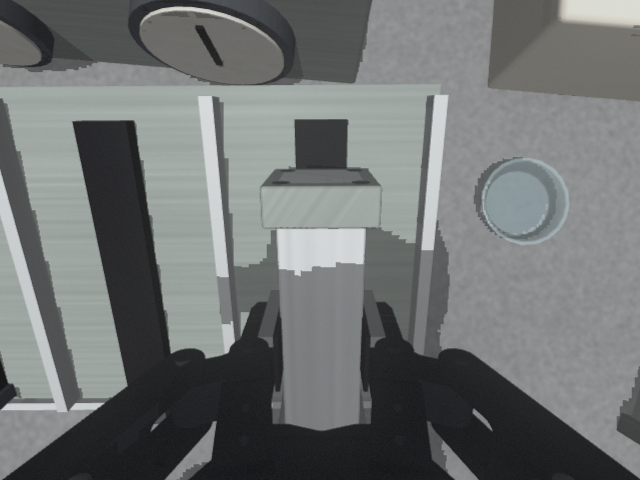

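Call:
play_rows(plan=[[[0,-0.02,0.4],[0,0,0],1],[[0,0,0.3],[0,0,0],1],[[0,0,0.18],[0,0,0],1],[[0,0,0],[0,0,0],1],[[-0.2,0,0],[0,0,0],1],[[-0.2,0,0],[0,0,0],1],[[0,0,0],[0,0,0],1]])

```text
clock: 19.25
position: [0.6256, -0.0773, 0.1079]
tool_rot: [3.142, -0.349, 0.088]
force: [1.5, 0.5, -3.0]
grip_width: 0.0289
finger_force: 60.2
```

Run:
```python
from h import *
s=bot.observe(); print(inbed(0),RB.inv().apply(s['force']))
```

```text
[61.2  0.2 22.3] [ 0.38006194  0.36475646 -3.35080878]
```

Call:
play_rows(plan=[[[-0.08,0,0.02],[0,0,0],1],[[-0.06,0,0.02],[0,0,0],1],[[0,0,0],[0,0,0],1]])

```text
clock: 19.62
position: [0.6247, -0.0773, 0.1069]
tool_rot: [3.141, -0.353, 0.088]
force: [5.0, 1.3, 0.7]
grip_width: 0.029
finger_force: 60.6
```

Run:
```python
from h import *
s=bot.observe(); print(inbed(0),RB.inv().apply(s['force']))
```

```text
[59.9  0.4 21.5] [ 5.08564609  0.84085377 -1.06417872]
```

Call:
play_rows(plan=[[[-0.08,0,0.04],[0,0,0],1],[[-0.06,0,0.03],[0,0,0],1],[[0,0,0],[0,0,0],1]])

```text
clock: 20.0
position: [0.6249, -0.0772, 0.1062]
tool_rot: [3.141, -0.36, 0.089]
force: [13.3, 1.6, 16.3]
grip_width: 0.029
finger_force: 62.3
```

Run:
```python
from h import *
s=bot.observe(); print(inbed(0),RB.inv().apply(s['force']))
```

```text
[59.9  0.4 20.9] [18.10852713  0.42557358 10.74022341]
```

Call:
play_rows(plan=[[[0,0,0],[0,0,0],-0.18],[[0,0,0],[0,0,0],-0.18],[[0,0,-0.3],[0,0,0],-0.18],[[0,0,-1],[0,0,0],-0.3],[[0,0,-1],[0,0,0],-1],[[0,0,-1],[0,0,0],-1],[[0,0,-1],[0,0,0],-1],[[0,0,-1],[0,0,0],-1],[[0,0,-1],[0,0,0],-1],[[0,0,0],[0,0,0],-1]])

```text
clock: 21.25
position: [0.5668, -0.0827, 0.2529]
tool_rot: [3.141, -0.352, 0.088]
force: [-0.3, 0.6, -0.3]
grip_width: 0.0852
finger_force: 0.0
```

```bash
cat >> h.py <<'E'
def checkcell(i,w):
    q=w.reshape(-1,3); q=q[~np.isnan(q[:,0])]; b=RB.inv().apply(q-ORG[i])*1000
    t=b[(b[:,2]>30)&(b[:,2]<42)&(abs(b[:,1])<40)&(b[:,0]>-20)&(b[:,0]<180)]
    lim=lambda a:np.percentile(a,[1,99]).round(1)
    fl=t[(t[:,2]>36)]; print('cell in bed',i,'x',lim(t[:,0]),'flange y',lim(fl[:,1]),'lower fl',lim(fl[fl[:,0]<40,1]),'upper',lim(fl[fl[:,0]>80,1]),'ztop',np.median(fl[:,2]).round(1),len(t))
E
python3 - <<'E'
from h import *
f=grab_frame('wrist'); save(f,'w6.png'); w=cloud(f)
checkcell(0,w)
to([.442,-.347,.25],[np.pi,0,np.radians(.8)])
E
```

```text
cell in bed 0 x [  1.6 119.5] flange y [-17.7  19.2] lower fl [-17.8  19.1] upper [-17.6  19.4] ztop 37.5 6346
pose [ 0.5667 -0.0826  0.2517] [ 3.141 -0.351  0.088] turn [-0.08 -2.34  0.48] then shift [-5.134 10.506  0.069] | shift first [-5.556 10.1   -1.956]
```

Call:
play_rows(plan=[[[0,0,0],[-0.03,-0.78,0.16],-1],[[0,0,0],[-0.03,-0.78,0.16],-1],[[0,0,0],[-0.03,-0.78,0.16],-1],[[-0.467,0.955,0],[0,0,0],-1],[[-0.467,0.955,0],[0,0,0],-1],[[-0.467,0.955,0],[0,0,0],-1],[[-0.467,0.955,0],[0,0,0],-1],[[-0.467,0.955,0],[0,0,0],-1],[[-0.467,0.955,0],[0,0,0],-1],[[-0.467,0.955,0],[0,0,0],-1],[[-0.467,0.955,0],[0,0,0],-1],[[-0.467,0.955,0],[0,0,0],-1],[[-0.467,0.955,0],[0,0,0],-1],[[-0.467,0.955,0],[0,0,0],-1],[[0,0,0],[0,0,0],-1]])

```text
clock: 23.18
position: [0.4409, -0.3484, 0.2504]
tool_rot: [3.141, 0.003, 0.012]
force: [-0.7, 1.6, -0.3]
grip_width: 0.0855
finger_force: 0.0
```

Run:
```python
from h import *
f=grab_frame('wrist'); w=cloud(f)
for r in rects(w,'cell0','wrist',.02,.05): to([r[2][0]/1e3,r[2][1]/1e3,.0215],[np.pi,0,np.radians(r[4])])
```

```text
cell0 0.83 [272, 2, 335, 100] [ 575.1 -333.4] [78.3 38. ] -12.8 0.0348
pose [ 0.4423 -0.3464  0.2506] [-3.142e+00  2.000e-03  1.500e-02] turn [0.   0.02 1.59] then shift [ 5.067 -1.684  9.165] | shift first [ 5.344 -0.44   9.152]
```

```bash
cat >> h.py <<'E'
def blobs(w,zlo=.025,zhi=.05,box=(.3,.75,-.48,-.15)):
    m=((w[...,2]>zlo)&(w[...,2]<zhi)&(w[...,0]>box[0])&(w[...,0]<box[1])&(w[...,1]>box[2])&(w[...,1]<box[3])).astype(np.uint8)
    n,l,s,c=cv2.connectedComponentsWithStats(m); o=[]
    for k in range(1,n):
        if s[k,4]<300: continue
        q=w[l==k]; (ce,sz,a)=cv2.minAreaRect((q[:,:2]*1000).astype(np.float32))
        if sz[0]<sz[1]: sz=sz[::-1]; a+=90
        a=(a+90)%180-90; o.append((ce,sz,a)); print('blob',s[k,:4],np.round(ce,1),np.round(sz,1),round(a,1))
    return o
E
python3 - <<'E'
from h import *
f=grab_frame('wrist'); save(f,'w7.png'); w=cloud(f)
for c,s,a in blobs(w): to([c[0]/1e3,c[1]/1e3,.0215],[np.pi,0,np.radians(a)])
print([ (r['p'],r['box']) for r in regions_of('cell0','wrist')])
E
```

```text
blob [278   0  61 100] [ 575.1 -333.8] [78.  37.9] -13.6
blob [302 136  43 125] [ 442.  -347.5] [119.8  38. ] 1.0
pose [ 0.4426 -0.3461  0.2508] [3.142e+00 2.000e-03 1.600e-02] turn [0.   0.01 1.69] then shift [ 5.037 -1.724  9.173] | shift first [ 5.328 -0.408  9.16 ]
pose [ 0.4426 -0.3461  0.2508] [3.142e+00 2.000e-03 1.600e-02] turn [ 0.    0.01 -0.01] then shift [-0.023  0.055  9.173] | shift first [-4.000e-03  5.600e-02  9.172e+00]
[(0.75, [277.5, 1.5, 340.6, 103.2]), (0.55, [305.7, 134.3, 342.9, 258.8])]
```

View pics/w7.png

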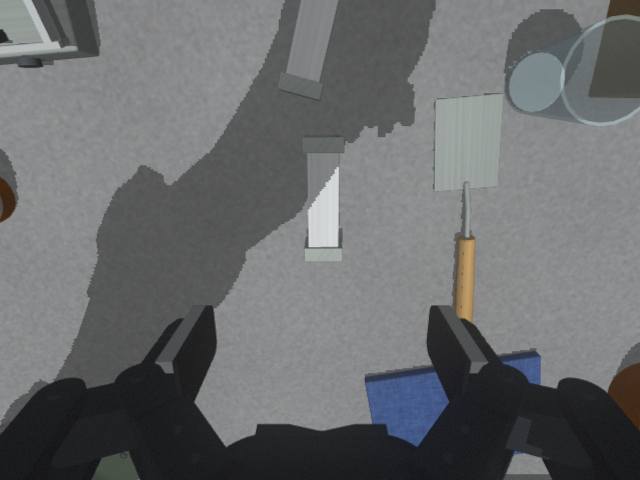

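Call:
play_rows(plan=[[[-0.02,0.055,1],[0,0,0],-1],[[0,0,1],[0,0,0],-1],[[0,0,1],[0,0,0],-1],[[0,0,1],[0,0,0],-1],[[0,0,1],[0,0,0],-1],[[0,0,1],[0,0,0],-1],[[0,0,1],[0,0,0],-1],[[0,0,1],[0,0,0],-1],[[0,0,0.77],[0,0,0],-1],[[0,0,0.4],[0,0,0],-1],[[0,0,0],[0,0,0],1],[[0,0,0],[0,0,0],1],[[0,0,0],[0,0,0],1],[[0,0,0],[0,0,0],1],[[0,0,-0.5],[0,0,0],1],[[0,0,-1],[0,0,0],1],[[0,0,-1],[0,0,0],1],[[0,0,-1],[0,0,0],1],[[0,0,-1],[0,0,0],1]], newtons=60)

```text
clock: 25.75
position: [0.4415, -0.3483, 0.1362]
tool_rot: [3.141, 0.001, 0.015]
force: [-0.6, 0.0, -3.4]
grip_width: 0.0286
finger_force: 59.9
```

Run:
```python
from h import *
s=bot.observe(); p=s['position']; r=s['tool_rot']; print(p,r)
p=p+[0,0,.14]; s=st(p,r)
for x,z in [(72,90),(71,40),(71,23.5)]:
    q=bp(1,x,-.5,z); to(q,RPY,s); s=st(q,RPY)
```

```text
[ 0.44146994 -0.3483122   0.13623708] [3.14056396e+00 1.15781715e-03 1.48050665e-02]
pose [ 0.4415 -0.3483  0.2762] [3.141e+00 1.000e-03 1.500e-02] turn [ 0.09  2.33 -0.49] then shift [  5.946 -14.098   6.461] | shift first [  6.724 -14.648   4.016]
pose [0.604  0.0202 0.1753] [ 3.142 -0.349  0.09 ] turn [0. 0. 0.] then shift [-0.04 -0.    2.  ] | shift first [-0.04 -0.    2.  ]
pose [0.6201 0.0217 0.128 ] [ 3.142 -0.349  0.09 ] turn [0. 0. 0.] then shift [-0.   -0.    0.66] | shift first [-0.   -0.    0.66]
```

Call:
play_rows(plan=[[[0,0,-0.93],[0,0,0],1],[[0,0,-0.93],[0,0,0],1],[[0,0,-0.93],[0,0,0],1],[[0,0,-0.93],[0,0,0],1],[[0,0,-0.94],[0,0,0],1],[[0,0,-0.94],[0,0,0],1],[[0,0,0],[0.03,0.777,-0.163],1],[[0,0,0],[0.03,0.777,-0.163],1],[[0,0,0],[0.03,0.777,-0.163],1],[[0.396,-0.94,0.431],[0,0,0],1],[[0.396,-0.94,0.431],[0,0,0],1],[[0.396,-0.94,0.431],[0,0,0],1],[[0.396,-0.94,0.431],[0,0,0],1],[[0.396,-0.94,0.431],[0,0,0],1],[[0.396,-0.94,0.431],[0,0,0],1],[[0.396,-0.94,0.431],[0,0,0],1],[[0.396,-0.94,0.431],[0,0,0],1],[[0.396,-0.94,0.431],[0,0,0],1],[[0.396,-0.94,0.431],[0,0,0],1]])

```text
clock: 28.12
position: [0.5502, -0.1018, 0.2076]
tool_rot: [3.141, -0.349, 0.089]
force: [0.7, 0.4, -2.9]
grip_width: 0.0287
finger_force: 60.0
```

Call:
play_rows(plan=[[[0.396,-0.94,0.431],[0,0,0],1],[[0.396,-0.94,0.431],[0,0,0],1],[[0.396,-0.94,0.431],[0,0,0],1],[[0.396,-0.94,0.431],[0,0,0],1],[[0.396,-0.94,0.431],[0,0,0],1],[[0,0,0.9],[0,0,0],1],[[0,0,0.8],[0,0,0],1],[[0,0,0],[0,0,0],1],[[0,0,0],[0,0,0],1]])

```text
clock: 29.25
position: [0.6189, 0.0213, 0.1343]
tool_rot: [3.141, -0.349, 0.089]
force: [-0.7, -0.8, -3.0]
grip_width: 0.0288
finger_force: 59.8
```

Run:
```python
from h import *
print(inbed(1)); to(bp(1,71,-.5,23),RPY)
```

```text
[72.  -0.7 46.4]
pose [0.6189 0.0213 0.1343] [ 3.141 -0.349  0.089] turn [ 0.    0.   -0.01] then shift [-0.041 -0.008  0.937] | shift first [-0.04  -0.008  0.936]
```

Call:
play_rows(plan=[[[0,0,0.4],[0,0,0],1],[[0,0,0.35],[0,0,0],1],[[0,0,0.2],[0,0,0],1],[[-0.18,0,0],[0,0,0],1],[[-0.18,0,0],[0,0,0],1],[[-0.08,0,0.02],[0,0,0],1],[[-0.07,0,0.04],[0,0,0],1],[[-0.06,0,0.03],[0,0,0],1],[[-0.05,0,0.02],[0,0,0],1],[[0,0,0],[0,0,0],1]])

```text
clock: 30.5
position: [0.6176, 0.0213, 0.1073]
tool_rot: [-3.141, -0.359, 0.089]
force: [-2.6, 0.4, 46.1]
grip_width: 0.0292
finger_force: 67.5
```

Run:
```python
from h import *
s=bot.observe(); print(inbed(1),RB.inv().apply(s['force']))
```

```text
[61.6 -0.6 21.5] [13.40816514  0.61329475 44.22945098]
```

Call:
play_rows(plan=[[[0,0,-0.08],[0,0,0],1],[[-0.08,0,0],[0,0,0],1],[[-0.06,0,0],[0,0,0],1],[[0,0,0],[0,0,0],1]])

```text
clock: 31.0
position: [0.6151, 0.0213, 0.1073]
tool_rot: [-3.141, -0.361, 0.089]
force: [22.4, 0.6, 9.6]
grip_width: 0.0294
finger_force: 61.6
```

Run:
```python
from h import *
s=bot.observe(); print(inbed(1),RB.inv().apply(s['force']))
```

```text
[59.2 -0.5 22.3] [24.27032528 -1.4125056   1.42690599]
```

Home against the stop. Release and lift.

Call:
play_rows(plan=[[[0,0,0.02],[0,0,0],1],[[0,0,0],[0,0,0],-0.18],[[0,0,0],[0,0,0],-0.18],[[0,0,-0.3],[0,0,0],-0.18],[[0,0,-1],[0,0,0],-0.3],[[0,0,-1],[0,0,0],-1],[[0,0,-1],[0,0,0],-1],[[0,0,-1],[0,0,0],-1],[[0,0,-1],[0,0,0],-1],[[0,0,-1],[0,0,0],-1],[[0,0,0],[0,0,0],-1]])

```text
clock: 32.38
position: [0.556, 0.0158, 0.2533]
tool_rot: [3.142, -0.351, 0.089]
force: [-0.3, 0.0, -0.8]
grip_width: 0.0855
finger_force: 0.0
```

Run:
```python
from h import *
f=grab_frame('wrist'); save(f,'w8.png'); w=cloud(f)
checkcell(0,w); checkcell(1,w)
to([.5958,-.3387,.25],[np.pi,0,np.radians(-13.6)])
```

```text
cell in bed 0 x [  0.3 118.3] flange y [13.2 39.6] lower fl [12.7 30.1] upper [25.4 39.8] ztop 37.9 3568
cell in bed 1 x [  1.1 118.9] flange y [-18.7  18.4] lower fl [-18.5  18.5] upper [-18.8  18.3] ztop 37.7 6364
pose [0.5559 0.0158 0.2522] [ 3.141 -0.35   0.089] turn [-0.38 -2.31  2.15] then shift [ 4.886 13.407  0.088] | shift first [ 0.28  14.268  0.196]
```

View pics/w8.png

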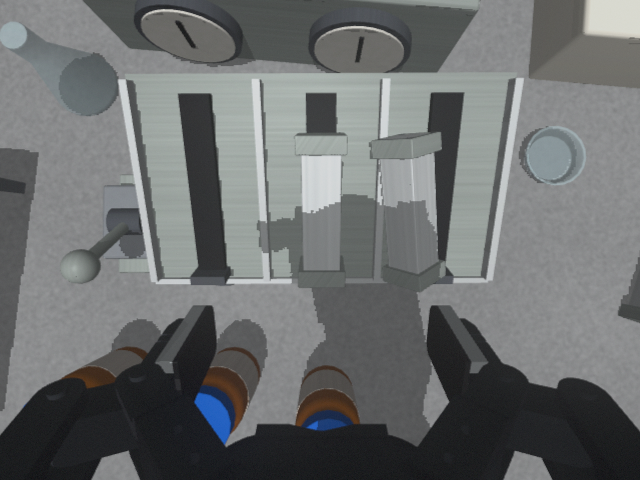

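```bash
cat >> h.py <<'E'
from scipy.optimize import least_squares
def sdbox(p,c,h):
    q=abs(p-c)-h; return np.linalg.norm(np.maximum(q,0),axis=1)+np.minimum(q.max(1),0)
def sdcell(p): return np.minimum.reduce([sdbox(p,np.zeros(3),np.array([60,15,15])),sdbox(p,np.array([53,0,0]),np.array([7,19,19])),sdbox(p,np.array([-53,0,0]),np.array([7,19,19]))])
def fitcell(b,x0):
    best=None
    for roll in np.radians([-40,-20,0,20,40]):
      for yaw in np.radians([-8,0,8,16]):
        f=lambda v: sdcell(Ro.from_euler('xyz',v[3:]).inv().apply(b-v[:3]))
        r=least_squares(f,np.r_[x0,roll,0,yaw],loss='soft_l1',f_scale=1.5,x_scale=[5,5,5,.1,.1,.1])
        if best is None or r.cost<best.cost: best=r; 
    print('cell fit',best.x[:3].round(1),'rpy deg',np.degrees(best.x[3:]).round(1),'resid',np.median(abs(best.fun)).round(2),np.percentile(abs(best.fun),95).round(2),len(b))
    return best.x
def bedpts(w,i,ylo,yhi,zlo=6):
    q=w.reshape(-1,3); q=q[~np.isnan(q[:,0])]; b=RB.inv().apply(q-ORG[i])*1000
    b=b[(b[:,2]>zlo)&(b[:,2]<60)&(b[:,1]>ylo)&(b[:,1]<yhi)&(b[:,0]>1)&(b[:,0]<160)]
    return b[::max(1,len(b)//1500)]
E
python3 - <<'E'
from h import *
f=grab_frame('wrist'); w=cloud(f); np.save('w9.npy',w)
b=bedpts(w,0,-15,75); print(np.percentile(b,[1,99],axis=0).round(1))
v=fitcell(b,[60,25,16])
R=Ro.from_euler('xyz',v[3:])
for c in [(60,19,19),(60,-19,19),(60,19,-19),(60,-19,-19),(-60,19,-19),(-60,-19,-19)]: print(c,(R.apply(c)+v[:3]).round(1))
E
```

```text
[[  2.3   0.8  17.2]
 [119.1  57.1  44. ]]
cell fit [58.7 27.5 18.2] rpy deg [-48.4  -0.1   7.6] resid 0.29 0.93 1675
(60, 19, 19) [114.6  62.   16.6]
(60, -19, 19) [117.9  37.   45. ]
(60, 19, -19) [118.4  33.8  -8.6]
(60, -19, -19) [121.7   8.8  19.8]
(-60, 19, -19) [-0.6 18.  -8.7]
(-60, -19, -19) [ 2.7 -7.  19.7]
```

```bash
cat > k.py <<'E'
from h import *
v=np.r_[58.7,27.5,18.2,np.radians([-48.4,-.1,7.6])]
C=Ro.from_euler('xyz',v[3:]).as_matrix(); T=RB.as_matrix()@np.c_[C[:,0],-C[:,2],C[:,1]]
rpy=Ro.from_matrix(T).as_euler('xyz')
def pt(d): return ORG[0]+RB.apply((v[:3]-d*C[:,1])/1000)
E
python3 - <<'E'
from k import *
print(rpy)
s=None
for d in (100,50,19):
    to(pt(d),rpy,s); s=st(pt(d),rpy); print(pt(d))
E
```

```text
[-2.46366628 -0.34761373  0.23103801]
pose [0.5558 0.0158 0.2514] [ 3.141 -0.348  0.089] turn [ 4.84 -0.31 -0.86] then shift [-0.154  6.394 -1.129] | shift first [0.592 5.5   3.404]
[ 0.61080253 -0.11734486  0.1765079 ]
pose [ 0.6108 -0.1173  0.1765] [-2.464 -0.348  0.231] turn [0. 0. 0.] then shift [-0.  0.  2.] | shift first [-0.  0.  2.]
[ 0.61653559 -0.08378128  0.13989344]
pose [ 0.6165 -0.0838  0.1399] [-2.464 -0.348  0.231] turn [0. 0. 0.] then shift [0.   0.   1.24] | shift first [0.   0.   1.24]
[ 0.62009009 -0.06297186  0.11719248]
```

Call:
play_rows(plan=[[[0.1,0.917,0],[0,0,0],-1],[[0.1,0.917,0],[0,0,0],-1],[[0.1,0.917,0],[0,0,0],-1],[[0.1,0.917,0],[0,0,0],-1],[[0.1,0.917,0],[0,0,0],-1],[[0.1,0.917,0],[0,0,0],-1],[[0,0,0],[0.807,-0.052,-0.143],-0.5],[[0,0,0],[0.807,-0.052,-0.143],0.1],[[0,0,0],[0.807,-0.052,-0.143],0.1],[[0,0,0],[0.807,-0.052,-0.143],0.1],[[0,0,0],[0.807,-0.052,-0.143],0.1],[[0,0,0],[0.807,-0.052,-0.143],0.1],[[0,0,0],[0,0,0],0.1]])

```text
clock: 34.1
position: [0.5821, -0.1211, 0.254]
tool_rot: [-2.46, -0.344, 0.228]
force: [-0.6, -0.2, -0.3]
grip_width: 0.0383
finger_force: 0.0
```

Run:
```python
from k import *
print(bot.observe()['grip_width']); to(pt(70),rpy)
f=grab_frame('wrist'); save(f,'w10.png'); w=cloud(f); b=bedpts(w,0,-15,75)
fitcell(b,[60,25,16])
```

```text
0.03829057092848784
pose [ 0.5821 -0.1211  0.254 ] [-2.46  -0.344  0.228] turn [-0.02  0.01 -0.03] then shift [0.027 2.165 3.702] | shift first [0.04  2.176 3.696]
cell fit [59.  27.6 18.2] rpy deg [41.7 -0.1  7.5] resid 0.36 1.29 1754
```

Call:
play_rows(plan=[[[0.01,0.6,0.7],[0,0,0],0.1],[[0.01,0.6,0.8],[0,0,0],0.1],[[0.01,0.6,0.9],[0,0,0],0.1],[[0,0.36,1],[0,0,0],0.1],[[0,0,0.5],[0,0,0],0.1],[[0,0,0.5],[0,0,0],0.1],[[0,0,0.5],[0,0,0],0.1],[[0,0,0],[0,0,0],0.1],[[0,0,0],[0,0,0],0.1]])

```text
clock: 35.28
position: [0.618, -0.0761, 0.1356]
tool_rot: [-2.464, -0.347, 0.231]
force: [-0.8, -0.4, -0.0]
grip_width: 0.0385
finger_force: 0.0
```

Run:
```python
from k import *
to(pt(19),rpy); print(bot.observe()['force'])
f=grab_frame('wrist'); save(f,'w11.png')
```

```text
pose [ 0.618  -0.0761  0.1356] [-2.464 -0.347  0.231] turn [-0.  0.  0.] then shift [-0.06   0.095  0.903] | shift first [-0.06   0.096  0.904]
[-0.8180205  -0.36530835 -0.01578034]
```

View pics/w11.png

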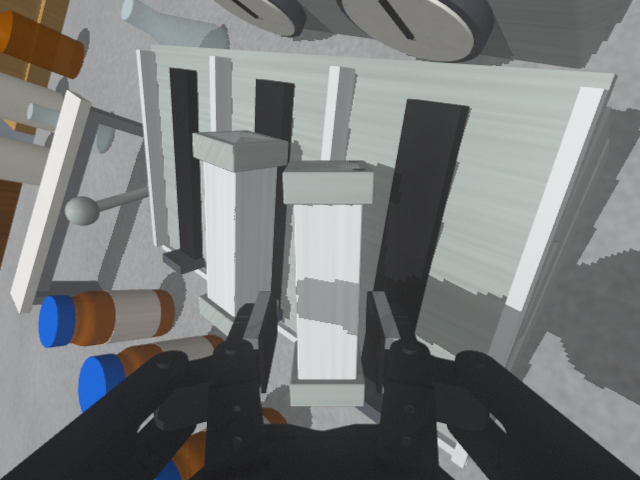

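Call:
play_rows(plan=[[[-0.03,0.05,0.4],[0,0,0],0.1],[[-0.03,0.04,0.3],[0,0,0],0.1],[[0,0,0.2],[0,0,0],0.1],[[0,0,0],[0,0,0],1],[[0,0,0],[0,0,0],1],[[0,0,0],[0,0,0],1]], newtons=80)

```text
clock: 36.08
position: [0.6198, -0.0627, 0.1169]
tool_rot: [-2.463, -0.347, 0.232]
force: [0.1, 1.0, -2.1]
grip_width: 0.0274
finger_force: 79.9
```

Call:
play_rows(plan=[[[0,-0.27,-0.3],[0,0,0],1],[[0,-0.53,-0.6],[0,0,0],1],[[0,-0.53,-0.6],[0,0,0],1],[[0,-0.53,-0.6],[0,0,0],1],[[0,-0.27,-0.3],[0,0,0],1],[[0,0,0],[0,0,0],1]])

```text
clock: 36.83
position: [0.5925, -0.0653, 0.1931]
tool_rot: [-2.464, -0.348, 0.232]
force: [-0.4, -0.8, -3.2]
grip_width: 0.0277
finger_force: 80.0
```

Run:
```python
from k import *
print(bot.observe()['force'],bot.observe()['grip_width'],inbed(0)); to(bp(0,72,0,80),RPY)
f=grab_frame('wrist'); save(f,'w12.png'); w=cloud(f)
b=bedpts(w,0,-40,75,30)
q=w.reshape(-1,3); q=q[~np.isnan(q[:,0])]; s=bot.observe(); t=Ro.from_euler('xyz',s['tool_rot']).inv().apply(q-s['position'])*1000
t=t[(abs(t[:,1])<25)&(t[:,2]<40)&(t[:,2]>-12)&(t[:,0]>14)&(t[:,0]<75)]
def g(v): return sdcell(Ro.from_rotvec(v[3:]).inv().apply(t-v[:3]))
r=least_squares(g,np.r_[0,0,18,0,0,0],loss='soft_l1'); print('cell in tool',r.x[:3].round(1),np.degrees(r.x[3:]).round(1),np.median(abs(r.fun)),len(t))
```

```text
[-0.36015509 -0.77218526 -3.16628532] 0.027723862207195162 [ 60.3  15.1 113.2]
pose [ 0.5925 -0.0653  0.1931] [-2.464 -0.348  0.232] turn [-4.83  0.31  0.85] then shift [0.469 0.606 1.328] | shift first [0.38  1.376 0.552]
cell in tool [ 0.9 -0.6 17.8] [-1.9  0.5  0.1] 0.3172159201939859 11463
```

Call:
play_rows(plan=[[[0,0,0],[-0.805,0.052,0.142],1],[[0,0,0],[-0.805,0.052,0.142],1],[[0,0,0],[-0.805,0.052,0.142],1],[[0,0,0],[-0.805,0.052,0.142],1],[[0,0,0],[-0.805,0.052,0.142],1],[[0,0,0],[-0.805,0.052,0.142],1],[[0.22,0.3,0.7],[0,0,0],1],[[0.22,0.3,0.7],[0,0,0],1],[[0,0,0],[0,0,0],1],[[0,0,0],[0,0,0],1]])

```text
clock: 38.12
position: [0.6151, -0.0772, 0.1614]
tool_rot: [-3.117, -0.342, 0.094]
force: [0.5, -0.0, -3.0]
grip_width: 0.0275
finger_force: 79.9
```

Run:
```python
from k import *
print(inbed(0)); to(bp(0,70,-.6,38),RPY); to(bp(0,56,-.6,36),RPY)
```

```text
[69.6  1.2 76.1]
pose [ 0.6151 -0.0772  0.1614] [-3.117 -0.342  0.094] turn [-0.17  0.05  0.03] then shift [0.018 0.073 1.525] | shift first [0.028 0.112 1.524]
pose [ 0.6151 -0.0772  0.1614] [-3.117 -0.342  0.094] turn [-0.17  0.05  0.03] then shift [-0.542  0.073  1.605] | shift first [-0.532  0.112  1.608]
```

Call:
play_rows(plan=[[[0.02,0.07,0.6],[0,0.05,0.03],1],[[0,0,0.6],[0,0,0],1],[[0,0,0.25],[0,0,0],1],[[-0.15,0,0.07],[0,0,0],1],[[-0.15,0,0],[0,0,0],1],[[0,0,0],[0,0,0],1]])

```text
clock: 38.88
position: [0.6217, -0.0778, 0.1237]
tool_rot: [-3.116, -0.351, 0.089]
force: [0.9, -0.2, -4.4]
grip_width: 0.0276
finger_force: 80.0
```

Run:
```python
from k import *
print(inbed(0),RB.inv().apply(bot.observe()['force']))
```

```text
[62.8  0.1 38.4] [-0.6486828  -0.25762411 -4.45800424]
```

Call:
play_rows(plan=[[[-0.1,0.02,0.03],[0,0,0],1],[[-0.1,0,0.02],[0,0,0],1],[[-0.06,0,0],[0,0,0],1],[[0,0,0],[0,0,0],1]])

```text
clock: 39.38
position: [0.6187, -0.0784, 0.1218]
tool_rot: [-3.117, -0.356, 0.09]
force: [9.3, 2.3, 3.5]
grip_width: 0.0279
finger_force: 80.4
```

Run:
```python
from k import *
print(inbed(0),RB.inv().apply(bot.observe()['force']))
```

```text
[59.3 -0.3 37.6] [10.0937461   1.41631617  0.07531595]
```

Call:
play_rows(plan=[[[-0.05,0,0.02],[0,0,0],1],[[0,0,0.03],[0,0,0],1],[[0,0,0],[0,0,0],1],[[0,0,0],[0,0,0],0.1],[[0,0,0],[0,0,0],-0.1],[[0,0,-0.3],[0,0,0],-0.18],[[0,0,-1],[0,0,0],-0.3],[[0,0,-1],[0,0,0],-1],[[0,0,-1],[0,0,0],-1],[[0,0,-1],[0,0,0],-1],[[0,0,-1],[0,0,0],-1],[[0,0,0],[0,0,0],-1]])

```text
clock: 40.88
position: [0.5707, -0.0864, 0.2449]
tool_rot: [-3.117, -0.353, 0.089]
force: [-0.1, 0.3, -0.5]
grip_width: 0.0853
finger_force: 0.0
```

Run:
```python
from h import *
f=grab_frame('wrist'); save(f,'w13.png'); w=cloud(f)
checkcell(0,w); checkcell(1,w); fitcell(bedpts(w,0,-40,60),[60,0,19]) 
to([.5958,-.3387,.25],[np.pi,0,np.radians(-13.6)])
```

```text
cell in bed 0 x [  1.7 119.5] flange y [-18.2  18.6] lower fl [-18.6  18.3] upper [-18.1  18.6] ztop 37.5 6718
cell in bed 1 x [  1.3 119.4] flange y [-19.2  17.9] lower fl [-19.2  18.1] upper [-19.1  17.9] ztop 37.8 6820
cell fit [60.1  0.6 18.6] rpy deg [0.1 0.  0.3] resid 0.42 1.26 1719
pose [ 0.5706 -0.0862  0.2437] [-3.116 -0.352  0.09 ] turn [-0.55 -2.3   2.19] then shift [ 3.357  9.581 -0.252] | shift first [ 0.184 10.144 -0.456]
```

Call:
play_rows(plan=[[[0,0,0],[-0.18,-0.767,0.73],-1],[[0,0,0],[-0.18,-0.767,0.73],-1],[[0,0,0],[-0.18,-0.767,0.73],-1],[[0.336,0.958,-0.02],[0,0,0],-1],[[0.336,0.958,-0.02],[0,0,0],-1],[[0.336,0.958,-0.02],[0,0,0],-1],[[0.336,0.958,-0.02],[0,0,0],-1],[[0.336,0.958,-0.02],[0,0,0],-1],[[0.336,0.958,-0.02],[0,0,0],-1],[[0.336,0.958,-0.02],[0,0,0],-1],[[0.336,0.958,-0.02],[0,0,0],-1],[[0.336,0.958,-0.02],[0,0,0],-1],[[0.336,0.958,-0.02],[0,0,0],-1],[[0,0,0],[0,0,0],-1],[[0,0,0],[0,0,0],-1]])

```text
clock: 42.8
position: [0.5958, -0.3379, 0.2465]
tool_rot: [-3.14, 0.003, -0.237]
force: [-0.8, -0.0, 0.6]
grip_width: 0.0857
finger_force: 0.0
```

Run:
```python
from h import *
f=grab_frame('wrist'); w=cloud(f)
for c,s,a in blobs(w): to([c[0]/1e3,c[1]/1e3,.0225],[np.pi,0,np.radians(a)])
```

```text
blob [302 136  43 126] [ 595.7 -338.6] [119.7  37.8] -13.6
pose [ 0.596  -0.3376  0.2468] [-3.14e+00  3.00e-03 -2.37e-01] turn [-0.01  0.02  0.01] then shift [0.    0.041 8.972] | shift first [0.024 0.056 8.972]
```

Call:
play_rows(plan=[[[0,0.05,1],[0,0,0],-1],[[0,0,1],[0,0,0],-1],[[0,0,1],[0,0,0],-1],[[0,0,1],[0,0,0],-1],[[0,0,1],[0,0,0],-1],[[0,0,1],[0,0,0],-1],[[0,0,1],[0,0,0],-1],[[0,0,1],[0,0,0],-1],[[0,0,0.6],[0,0,0],-1],[[0,0,0.37],[0,0,0],-1],[[0,0,0],[0,0,0],1],[[0,0,0],[0,0,0],1],[[0,0,0],[0,0,0],1],[[0,0,0],[0,0,0],1],[[0,0,-0.5],[0,0,0],1],[[0,0,-1],[0,0,0],1],[[0,0,-1],[0,0,0],1],[[0,0,-1],[0,0,0],1],[[0,0,-1],[0,0,0],1]], newtons=60)

```text
clock: 45.22
position: [0.5953, -0.3396, 0.1373]
tool_rot: [-3.141, 0.002, -0.238]
force: [0.8, -0.6, -3.1]
grip_width: 0.029
finger_force: 59.5
```

Run:
```python
from h import *
s=bot.observe(); p=s['position']; r=s['tool_rot']; print(p,r)
p=p+[0,0,.15]; s=st(p,r)
for x,z in [(72,95),(71,40)]:
    q=bp(2,x,-.5,z); to(q,RPY,s); s=st(q,RPY); print(q)
```

```text
[ 0.59531343 -0.33961226  0.13726833] [-3.14061346e+00  1.64328750e-03 -2.37598973e-01]
pose [ 0.5953 -0.3396  0.2873] [-3.141e+00  2.000e-03 -2.380e-01] turn [ 0.37  2.32 -2.16] then shift [ 2.000e-03 -1.830e+01  4.567e+00] | shift first [ -4.4   -17.828   4.316]
[0.59316883 0.11955918 0.17999625]
pose [0.5932 0.1196 0.18  ] [ 3.142 -0.349  0.09 ] turn [0. 0. 0.] then shift [-0.04  0.    2.2 ] | shift first [-0.04  0.    2.2 ]
[0.61096808 0.12116366 0.12797114]
```

Call:
play_rows(plan=[[[0,0,-1],[0,0,0],1],[[0,0,-1],[0,0,0],1],[[0,0,-1],[0,0,0],1],[[0,0,-1],[0,0,0],1],[[0,0,-1],[0,0,0],1],[[0,0,-1],[0,0,0],1],[[0,0,0],[0.123,0.773,-0.72],1],[[0,0,0],[0.123,0.773,-0.72],1],[[0,0,0],[0.123,0.773,-0.72],1],[[0,-0.963,0.2],[0,0,0],1],[[0,-0.963,0.2],[0,0,0],1],[[0,-0.963,0.2],[0,0,0],1],[[0,-0.963,0.2],[0,0,0],1],[[0,-0.963,0.2],[0,0,0],1],[[0,-0.963,0.2],[0,0,0],1],[[0,-0.963,0.2],[0,0,0],1],[[0,-0.963,0.2],[0,0,0],1],[[0,-0.963,0.2],[0,0,0],1],[[0,-0.963,0.2],[0,0,0],1]])

```text
clock: 47.6
position: [0.5908, -0.0979, 0.2391]
tool_rot: [3.141, -0.349, 0.09]
force: [-0.3, -0.6, -2.4]
grip_width: 0.0289
finger_force: 59.9
```

Call:
play_rows(plan=[[[0,-0.963,0.2],[0,0,0],1],[[0,-0.963,0.2],[0,0,0],1],[[0,-0.963,0.2],[0,0,0],1],[[0,-0.963,0.2],[0,0,0],1],[[0,-0.963,0.3],[0,0,0],1],[[0,-0.963,0.3],[0,0,0],1],[[0,-0.963,0.3],[0,0,0],1],[[0,-0.963,0.3],[0,0,0],1],[[0,-0.963,0.4],[0,0,0],1],[[0,0,0.9],[0,0,0],1],[[0,0,0.8],[0,0,0],1],[[0,0,0],[0,0,0],1],[[0,0,0],[0,0,0],1]])

```text
clock: 49.22
position: [0.6068, 0.1202, 0.1431]
tool_rot: [3.141, -0.35, 0.089]
force: [-0.2, -0.4, -2.8]
grip_width: 0.0289
finger_force: 59.7
```

```bash
cat > t.py <<'E'
from h import *
s=bot.observe(); print(s['grip_width'])
f=grab_frame('wrist'); w=cloud(f)
q=w.reshape(-1,3); q=q[~np.isnan(q[:,0])]; t=Ro.from_euler('xyz',s['tool_rot']).inv().apply(q-s['position'])*1000
t=t[(abs(t[:,1])<25)&(t[:,2]<30)&(t[:,2]>-25)&(t[:,0]>14)&(t[:,0]<75)]
def g(v): return sdcell(Ro.from_rotvec(v[3:]).inv().apply(t-v[:3]))
r=least_squares(g,np.r_[0,0,3,0,0,0],loss='soft_l1'); print('cell in tool',r.x[:3].round(1),np.degrees(r.x[3:]).round(1),np.median(abs(r.fun)),len(t))
print(inbed(2)); to(bp(2,71,-.5,23),RPY)
E
python3 t.py
```

```text
0.028922496738996127
cell in tool [ 0.1 -0.2  4.5] [0.  0.1 0.1] 0.3117270486770236 13644
[72.4 -1.  55.8]
pose [0.6069 0.1203 0.1433] [ 3.141 -0.35   0.089] turn [ 0.   -0.01 -0.  ] then shift [-0.055 -0.021  1.313] | shift first [-0.056 -0.02   1.312]
```

Call:
play_rows(plan=[[[0,-0.03,0.5],[0,0,0],1],[[0,0,0.45],[0,0,0],1],[[0,0,0.3],[0,0,0],1],[[-0.2,0,0],[0,0,0],1],[[-0.2,0,0],[0,0,0],1],[[-0.08,0,0],[0,0,0],1],[[-0.08,0,0.02],[0,0,0],1],[[-0.06,0,0],[0,0,0],1],[[0,0,0],[0,0,0],1]])

```text
clock: 50.4
position: [0.6056, 0.121, 0.1088]
tool_rot: [-3.141, -0.355, 0.089]
force: [10.8, -1.3, 4.2]
grip_width: 0.0287
finger_force: 61.9
```

Run:
```python
from k import *
print(inbed(2),RB.inv().apply(bot.observe()['force']))
```

```text
[59.4 -0.2 23.8] [11.41297025 -2.2584542   0.29710636]
```

Call:
play_rows(plan=[[[-0.05,0,0.02],[0,0,0],1],[[0,0,0.03],[0,0,0],1],[[0,0,0],[0,0,0],1],[[0,0,0],[0,0,0],0.1],[[0,0,0],[0,0,0],-0.1],[[0,0,-0.3],[0,0,0],-0.18],[[0,0,-1],[0,0,0],-0.3],[[0,0,-1],[0,0,0],-1],[[0,0,-1],[0,0,0],-1],[[0,0,-1],[0,0,0],-1],[[0,0,-1],[0,0,0],-1],[[0,0,-1],[0,0,0],-1],[[0,0,-1],[0,0,0],-1],[[0,0,0],[0,0,0],-1]])

```text
clock: 52.15
position: [0.54, 0.1154, 0.2788]
tool_rot: [-3.14, -0.352, 0.089]
force: [0.1, 0.4, -0.7]
grip_width: 0.085
finger_force: 0.0
```

Run:
```python
from h import *
f=grab_frame('wrist'); save(f,'w14.png'); w=cloud(f)
for i in range(3): checkcell(i,w)
rects(w,'bottle0','wrist',.11,.13)
rects(w,'shelf','wrist',.09,.11)
to([.4364,.2105,.25],[np.pi,0,0])
```

```text
cell in bed 0 x [  1.6 119.3] flange y [-18.   19.5] lower fl [-18.   19.3] upper [-17.9  19.6] ztop 37.4 5741
cell in bed 1 x [  1.1 118.6] flange y [-18.5  18.7] lower fl [-18.5  18.6] upper [-18.3  18.7] ztop 37.6 5520
cell in bed 2 x [  1.1 118.9] flange y [-18.2  18.7] lower fl [-18.2  18.6] upper [-18.2  18.8] ztop 37.8 5378
bottle0 0.92 [390, 352, 446, 438] [443.1  16.9] [38.3 13.2] -31.9 0.1202
bottle0 0.87 [196, 333, 254, 421] [438.7 197.6] [38.4 24.9] -14.5 0.1207
bottle0 0.78 [297, 335, 359, 431] [447.2 100.3] [49. 46.] -72.8 0.1207
shelf 0.47 [390, 352, 445, 437] [440.1  17.4] [50.6 19.3] -18.7 0.0956
pose [0.5398 0.1152 0.2765] [ 3.141 -0.349  0.09 ] turn [-0.1  -2.32  0.59] then shift [-4.135 -3.812  1.061] | shift first [-3.912 -4.168 -0.296]
```

Call:
play_rows(plan=[[[0,0,0],[-0.033,-0.773,0.197],-1],[[0,0,0],[-0.033,-0.773,0.197],-1],[[0,0,0],[-0.033,-0.773,0.197],-1],[[-0.83,-0.76,0.2],[0,0,0],-1],[[-0.83,-0.76,0.2],[0,0,0],-1],[[-0.83,-0.76,0.2],[0,0,0],-1],[[-0.83,-0.76,0.2],[0,0,0],-1],[[-0.83,-0.76,0.2],[0,0,0],-1],[[0,0,0],[0,0,0],-1],[[0,0,0],[0,0,0],-1]])

```text
clock: 53.55
position: [0.4367, 0.2098, 0.2515]
tool_rot: [3.141, -0.001, -0.0]
force: [0.3, -0.5, 0.5]
grip_width: 0.0856
finger_force: 0.0
```

```bash
cat > b.py <<'E'
from h import *
def cap(w,box):
    m=(abs(w[...,2]-.1205)<.004)&(w[...,0]>box[0])&(w[...,0]<box[1])&(w[...,1]>box[2])&(w[...,1]<box[3])
    q=(w[m][:,:2]*1000).astype(np.float32); n=len(q)
    if n<100: print('none',n); return None
    (c,r)=cv2.minEnclosingCircle(q); print('cap',np.round(c,1),'r',round(r,1),n); return np.array(c)/1000
def see(box,z=.07):
    f=grab_frame('wrist'); w=cloud(f); c=cap(w,box)
    if c is not None: to([c[0],c[1],z],[np.pi,0,0])
    return w
E
python3 - <<'E'
from b import *
w=see((.38,.5,.15,.28))
rects(w,'shelf','wrist',.09,.11)
E
```

```text
cap [436.1 210.9] r 24.9 3354
pose [0.4368 0.2096 0.2516] [ 3.141e+00 -1.000e-03 -1.000e-03] turn [ 0.   -0.01 -0.01] then shift [-0.028 -0.053  7.264] | shift first [-0.036 -0.052  7.264]
shelf 0.86 [46, 1, 190, 309] [474.3 370.3] [233.6  51.5] -1.4 0.1008
```

Call:
play_rows(plan=[[[-0.03,-0.05,1],[0,0,0],-1],[[0,0,1],[0,0,0],-1],[[0,0,1],[0,0,0],-1],[[0,0,1],[0,0,0],-1],[[0,0,1],[0,0,0],-1],[[0,0,1],[0,0,0],-1],[[0,0,0.86],[0,0,0],-1],[[0,0,0.4],[0,0,0],-1],[[0,0,0],[0,0,0],-0.5],[[0,0,0],[0,0,0],0],[[0,0,0],[0,0,0],1],[[0,0,0],[0,0,0],1],[[0,0,0],[0,0,0],1]], newtons=45)

```text
clock: 55.28
position: [0.4363, 0.2111, 0.0715]
tool_rot: [-3.141, -0.002, -0.001]
force: [-1.5, -4.1, 8.1]
grip_width: 0.0549
finger_force: 44.2
```

Call:
play_rows(plan=[[[0,0,-0.4],[0,0,0],1],[[0,0,-0.8],[0,0,0],1],[[0,0,-1],[0,0,0],1],[[0,0,-1],[0,0,0],1],[[0,0,-1],[0,0,0],1],[[0,0,-1],[0,0,0],1],[[0,0,-1],[0,0,0],1],[[0,0,-0.5],[0,0,0],1],[[0.4,-0.4,0],[0,0,0],1],[[0.8,-0.8,0],[0,0,0],1],[[0.8,-0.8,0],[0,0,0],1],[[0.8,-0.8,0],[0,0,0],1],[[0.8,-0.8,0],[0,0,0],1],[[0.8,-0.8,0],[0,0,0],1],[[0.8,-0.8,0],[0,0,0],1],[[0.6,-0.8,0],[0,0,0],1],[[0.25,-0.65,0],[0,0,0],1],[[0,0,0],[0,0,0],1],[[0,0,0],[0,0,0],1]])

```text
clock: 57.65
position: [0.5867, 0.3773, 0.2371]
tool_rot: [3.141, -0.0, -0.0]
force: [0.2, -0.2, -2.6]
grip_width: 0.055
finger_force: 46.0
```

Run:
```python
from h import *
f=grab_frame('wrist'); save(f,'w15.png'); w=cloud(f)
rects(w,'shelf','wrist',.09,.11)
q=w.reshape(-1,3); q=q[(abs(q[:,2]-.101)<.005)&(q[:,1]>.3)&(q[:,1]<.44)&(q[:,0]>.3)&(q[:,0]<.7)]
# shelf edges as function of x
for x in np.arange(.36,.68,.03):
    y=q[abs(q[:,0]-x)<.008,1]
    if len(y)>30: print(x.round(2),np.percentile(y,[2,98]).round(4),len(y))
s=bot.observe(); print(s['force']); to([.588,.3675,.173],[np.pi,0,0])
```

```text
shelf 0.63 [303, 155, 368, 242] [606.6 367.2] [62.2 49.9] -1.5 0.1007
0.6 [0.3435 0.3913] 1342
0.63 [0.343  0.3907] 1558
[-0.23919445 -0.21987055 -3.06619327]
pose [0.5868 0.3771 0.2378] [ 3.142e+00 -1.000e-03 -0.000e+00] turn [ 0.   -0.01 -0.  ] then shift [0.046 0.384 2.593] | shift first [0.044 0.384 2.592]
```

View pics/w15.png

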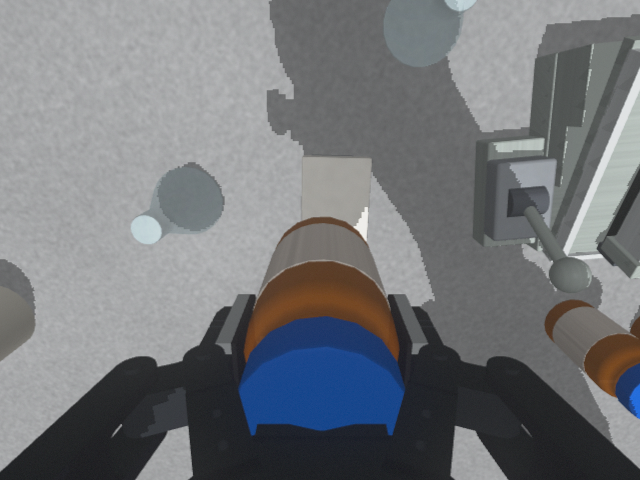

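Call:
play_rows(plan=[[[0.04,0.38,0],[0,0,0],1],[[0,0,0.8],[0,0,0],1],[[0,0,0.8],[0,0,0],1],[[0,0,0.6],[0,0,0],1],[[0,0,0.3],[0,0,0],1],[[0,0,0.08],[0,0,0],1],[[0,0,0],[0,0,0],1],[[0,0,0],[0,0,0],1]])

```text
clock: 58.75
position: [0.5881, 0.3684, 0.1741]
tool_rot: [-3.141, -0.002, 0.0]
force: [0.5, -0.4, -2.6]
grip_width: 0.0551
finger_force: 46.0
```

Call:
play_rows(plan=[[[0,0.03,0.06],[0,0,0],1],[[0,0,0.05],[0,0,0],1],[[0,0,0.03],[0,0,0],1],[[0,0,0],[0,0,0],1]])

```text
clock: 59.25
position: [0.5882, 0.3674, 0.1715]
tool_rot: [-3.141, -0.002, -0.0]
force: [-5.5, -3.6, 14.5]
grip_width: 0.0547
finger_force: 47.5
```

Call:
play_rows(plan=[[[0,0,-0.03],[0,0,0],-0.3],[[0,0,0],[0,0,0],-0.5],[[0,0,0],[0,0,0],-0.8],[[0,0,-0.4],[0,0,0],-0.9],[[0,0,-1],[0,0,0],-1],[[0,0,-1],[0,0,0],-1],[[0,0,-1],[0,0,0],-1],[[0,0,-0.4],[0,0,0],-1],[[-0.5,1,0],[0,0,0],-1],[[-0.5,1,0],[0,0,0],-1],[[-0.5,1,0],[0,0,0],-1],[[-0.5,1,0],[0,0,0],-1],[[-0.5,1,0],[0,0,0],-1],[[-0.5,1,0],[0,0,0],-1],[[-0.5,1,0],[0,0,0],-1],[[-0.5,1,0.1],[0,0,0],-1],[[-0.5,1,0.1],[0,0,0],-1],[[-0.6,1,0.2],[0,0,0],-1],[[-0.56,0.7,0],[0,0,0],-1],[[0,0,0],[0,0,0],-1]])

```text
clock: 61.75
position: [0.4456, 0.0989, 0.2556]
tool_rot: [-3.141, -0.001, -0.001]
force: [0.3, 0.4, 0.1]
grip_width: 0.0855
finger_force: 0.0
```

Run:
```python
from b import *
see((.38,.5,.05,.16))
f=grab_frame('scene'); w=cloud(f)
for r in regions_of('bottle0','scene'):
    q=w[r['mask']]; print(r['p'],r['box'],np.nanpercentile(q,[2,50,98],axis=0).round(3).tolist())
```

```text
cap [445.5  99.7] r 24.9 3268
pose [0.4463 0.0998 0.2557] [-3.141e+00 -1.000e-03 -0.000e+00] turn [-0.   -0.01 -0.  ] then shift [-3.200e-02  6.000e-03  7.428e+00] | shift first [-0.044  0.012  7.428]
0.89 [451.6, 209.5, 476.6, 248.7] [[0.57, 0.337, 0.11], [0.605, 0.357, 0.188], [0.617, 0.387, 0.225]]
0.89 [321.8, 199.0, 340.4, 240.7] [[0.334, -0.028, -0.001], [0.454, -0.003, 0.085], [0.465, 0.031, 0.124]]
0.87 [356.3, 202.1, 372.9, 233.2] [[0.362, 0.071, -0.002], [0.463, 0.095, 0.086], [0.476, 0.129, 0.124]]
```

Call:
play_rows(plan=[[[-0.03,0,1],[0,0,0],-1],[[0,0,1],[0,0,0],-1],[[0,0,1],[0,0,0],-1],[[0,0,1],[0,0,0],-1],[[0,0,1],[0,0,0],-1],[[0,0,1],[0,0,0],-1],[[0,0,1],[0,0,0],-1],[[0,0,0.38],[0,0,0],-1],[[0,0,0],[0,0,0],-0.5],[[0,0,0],[0,0,0],0],[[0,0,0],[0,0,0],1],[[0,0,0],[0,0,0],1],[[0,0,0],[0,0,0],1]], newtons=45)

```text
clock: 63.52
position: [0.4464, 0.0998, 0.0721]
tool_rot: [-3.141, -0.003, -0.0]
force: [-0.9, -3.9, 8.0]
grip_width: 0.0548
finger_force: 46.2
```

Call:
play_rows(plan=[[[0,0,-0.4],[0,0,0],1],[[0,0,-0.8],[0,0,0],1],[[0,0,-1],[0,0,0],1],[[0,0,-1],[0,0,0],1],[[0,0,-1],[0,0,0],1],[[0,0,-1],[0,0,0],1],[[0,0,-1],[0,0,0],1],[[0,0,-0.5],[0,0,0],1],[[0.1,-0.5,0],[0,0,0],1],[[0.2,-1,0],[0,0,0],1],[[0.2,-1,0],[0,0,0],1],[[0.2,-1,0],[0,0,0],1],[[0.2,-1,0],[0,0,0],1],[[0.2,-1,0],[0,0,0],1],[[0.2,-1,0],[0,0,0],1],[[0.2,-1,0],[0,0,0],1],[[0.2,-1,0],[0,0,0],1],[[0.2,-1,0],[0,0,0],1],[[0.1,-0.8,0],[0,0,0],1],[[0.06,-0.3,0],[0,0,0],1]])

```text
clock: 66.03
position: [0.4967, 0.3663, 0.2381]
tool_rot: [3.142, -0.0, 0.001]
force: [-0.4, -0.2, -3.0]
grip_width: 0.055
finger_force: 47.2
```

Run:
```python
from h import *
s=bot.observe(); print(s['force']); to([.498,.3699,.1745],[np.pi,0,0])
```

```text
[-0.42278213 -0.20344806 -2.95627661]
pose [0.4967 0.3663 0.2381] [ 3.142e+00 -0.000e+00  1.000e-03] turn [ 0.   -0.    0.01] then shift [ 0.054 -0.145  2.542] | shift first [ 0.052 -0.144  2.544]
```

Call:
play_rows(plan=[[[0.04,-0.13,0.3],[0,0,0],1],[[0,0,0.8],[0,0,0],1],[[0,0,0.8],[0,0,0],1],[[0,0,0.45],[0,0,0],1],[[0,0,0.2],[0,0,0],1],[[0,0,0],[0,0,0],1],[[0,0,0],[0,0,0],1]])

```text
clock: 66.9
position: [0.4984, 0.3683, 0.1756]
tool_rot: [-3.141, -0.002, 0.0]
force: [-1.0, 0.5, -1.8]
grip_width: 0.0545
finger_force: 47.2
```

Contact is expected at 0.172; shift 1.5 mm left and settle down.

Call:
play_rows(plan=[[[0,-0.06,0.06],[0,0,0],1],[[0,0,0.06],[0,0,0],1],[[0,0,0.04],[0,0,0],1],[[0,0,0.02],[0,0,0],1],[[0,0,0],[0,0,0],1]])

```text
clock: 67.53
position: [0.4985, 0.37, 0.1721]
tool_rot: [-3.14, -0.002, -0.0]
force: [-5.3, -3.7, 20.9]
grip_width: 0.0546
finger_force: 49.3
```

Call:
play_rows(plan=[[[0,0,-0.04],[0,0,0],-0.3],[[0,0,0],[0,0,0],-0.5],[[0,0,0],[0,0,0],-0.8],[[0,0,-0.4],[0,0,0],-0.9],[[0,0,-1],[0,0,0],-1],[[0,0,-1],[0,0,0],-1],[[0,0,-1],[0,0,0],-1],[[0,0,-0.4],[0,0,0],-1],[[-0.17,1,0],[0,0,0],-1],[[-0.17,1,0],[0,0,0],-1],[[-0.17,1,0],[0,0,0],-1],[[-0.17,1,0],[0,0,0],-1],[[-0.17,1,0],[0,0,0],-1],[[-0.17,1,0],[0,0,0],-1],[[-0.17,1,0],[0,0,0],-1],[[-0.17,1,0],[0,0,0],-1],[[-0.17,1,0],[0,0,0],-1],[[-0.17,1,0],[0,0,0],-1],[[-0.17,1,0],[0,0,0],-1]])

```text
clock: 69.9
position: [0.4509, 0.0932, 0.2663]
tool_rot: [-3.141, -0.001, -0.0]
force: [0.1, -0.1, -0.0]
grip_width: 0.0852
finger_force: 0.0
```

Call:
play_rows(plan=[[[-0.17,1,0],[0,0,0],-1],[[-0.17,1,0.2],[0,0,0],-1],[[-0.17,1,0.2],[0,0,0],-1],[[-0.17,0.8,0.2],[0,0,0],-1],[[0,0,0],[0,0,0],-1],[[0,0,0],[0,0,0],-1]])

```text
clock: 70.65
position: [0.4344, -0.0, 0.2514]
tool_rot: [-3.141, -0.001, 0.0]
force: [0.1, 0.8, 0.1]
grip_width: 0.0855
finger_force: 0.0
```

Run:
```python
from b import *
see((.38,.5,-.06,.06))
```

```text
cap [ 4.351e+02 -1.000e-01] r 24.9 3361
pose [4.345e-01 2.000e-04 2.514e-01] [-3.141e+00 -1.000e-03  1.000e-03] turn [-0.   -0.01  0.01] then shift [0.022 0.012 7.257] | shift first [0.012 0.016 7.256]
```

Call:
play_rows(plan=[[[0.02,0.01,1],[0,0,0],-1],[[0,0,1],[0,0,0],-1],[[0,0,1],[0,0,0],-1],[[0,0,1],[0,0,0],-1],[[0,0,1],[0,0,0],-1],[[0,0,1],[0,0,0],-1],[[0,0,0.86],[0,0,0],-1],[[0,0,0.37],[0,0,0],-1],[[0,0,0],[0,0,0],-0.5],[[0,0,0],[0,0,0],0],[[0,0,0],[0,0,0],1],[[0,0,0],[0,0,0],1],[[0,0,0],[0,0,0],1]], newtons=45)

```text
clock: 72.32
position: [0.4356, -0.0004, 0.0716]
tool_rot: [-3.141, -0.003, 0.0]
force: [-1.6, -0.7, 10.0]
grip_width: 0.0549
finger_force: 44.1
```

Call:
play_rows(plan=[[[0,0,-0.4],[0,0,0],1],[[0,0,-0.8],[0,0,0],1],[[0,0,-1],[0,0,0],1],[[0,0,-1],[0,0,0],1],[[0,0,-1],[0,0,0],1],[[0,0,-1],[0,0,0],1],[[0,0,-1],[0,0,0],1],[[0,0,-0.5],[0,0,0],1],[[-0.07,-0.5,0],[0,0,0],1],[[-0.07,-1,0],[0,0,0],1],[[-0.07,-1,0],[0,0,0],1],[[-0.07,-1,0],[0,0,0],1],[[-0.07,-1,0],[0,0,0],1],[[-0.07,-1,0],[0,0,0],1],[[-0.07,-1,0],[0,0,0],1],[[-0.07,-1,0],[0,0,0],1],[[-0.07,-1,0],[0,0,0],1],[[-0.07,-1,0],[0,0,0],1],[[-0.07,-1,0],[0,0,0],1],[[-0.07,-1,0],[0,0,0],1]])

```text
clock: 74.82
position: [0.4127, 0.2882, 0.237]
tool_rot: [3.141, 0.0, 0.001]
force: [1.2, 0.3, -2.5]
grip_width: 0.0546
finger_force: 46.3
```

Call:
play_rows(plan=[[[-0.07,-1,0],[0,0,0],1],[[-0.07,-1,0],[0,0,0],1],[[-0.07,-0.8,0],[0,0,0],1],[[0,-0.3,0],[0,0,0],1],[[0,0,0],[0,0,0],1],[[0,0,0],[0,0,0],1]])

```text
clock: 75.58
position: [0.4089, 0.3636, 0.2382]
tool_rot: [-3.142, -0.001, -0.001]
force: [-1.2, -0.2, -2.7]
grip_width: 0.0554
finger_force: 46.4
```

Run:
```python
from h import *
s=bot.observe(); print(s['force'],s['grip_width']); to([.408,.3723,.1745],[np.pi,0,0])
f=grab_frame('wrist'); save(f,'w16.png'); w=cloud(f)
q=w.reshape(-1,3); q=q[(abs(q[:,2]-.101)<.004)&(q[:,1]>.3)&(q[:,1]<.44)]
for x in np.arange(.38,.68,.02):
    y=q[abs(q[:,0]-x)<.008,1]
    if len(y)>300: print(x.round(2),np.percentile(y,[2,98]).round(4),len(y))
from b import cap
cap(np.where((abs(w[...,2:]-.2205)<.004),w-[0,0,.1],np.nan),(.45,.55,.3,.43))
```

```text
[-1.21567031 -0.15692771 -2.70369027] 0.05535928610770644
pose [0.4089 0.3636 0.2382] [-3.142e+00 -1.000e-03 -1.000e-03] turn [-0.   -0.01 -0.01] then shift [-0.035 -0.35   2.547] | shift first [-0.036 -0.348  2.548]
0.42 [0.3479 0.3958] 1251
0.44 [0.3475 0.3954] 1502
0.46 [0.3465 0.395 ] 911
0.54 [0.3442 0.3927] 468
0.56 [0.3444 0.3923] 739
cap [497.4 369.5] r 25.0 14564
```

Call:
play_rows(plan=[[[-0.03,-0.35,0.3],[0,0,0],1],[[0,0,0.8],[0,0,0],1],[[0,0,0.8],[0,0,0],1],[[0,0,0.45],[0,0,0],1],[[0,0,0.2],[0,0,0],1],[[0,0,0],[0,0,0],1],[[0,0,0],[0,0,0],1]])

```text
clock: 76.5
position: [0.4081, 0.3734, 0.1749]
tool_rot: [-3.141, -0.002, 0.0]
force: [0.3, -0.8, -1.8]
grip_width: 0.0547
finger_force: 46.4
```

Call:
play_rows(plan=[[[0,0.04,0.06],[0,0,0],1],[[0,0,0.06],[0,0,0],1],[[0,0,0.04],[0,0,0],1],[[0,0,0],[0,0,0],1]])

```text
clock: 77.0
position: [0.4081, 0.3723, 0.1716]
tool_rot: [-3.14, -0.001, -0.0]
force: [-6.1, -5.5, 21.2]
grip_width: 0.0548
finger_force: 48.5
```

Call:
play_rows(plan=[[[0,0,-0.04],[0,0,0],-0.3],[[0,0,0],[0,0,0],-0.5],[[0,0,0],[0,0,0],-0.8],[[0,0,-0.4],[0,0,0],-0.9],[[0,0,-1],[0,0,0],-1],[[0,0,-1],[0,0,0],-1],[[0,0,-1],[0,0,0],-1],[[0,0,-1],[0,0,0],-1],[[0.5,0.8,-1],[0,0,0],-1],[[0.5,0.9,-1],[0,0,0],-1],[[0.5,1,-1],[0,0,0],-1],[[0.5,1,-1],[0,0,0],-1],[[0.5,1,-1],[0,0,0],-1],[[0.5,1,-0.6],[0,0,0],-1],[[0.5,1,0],[0,0,0],-1],[[0.4,1,0],[0,0,0],-1],[[0,0,0],[0,0,0],-1],[[0,0,0],[0,0,0],-1]])

```text
clock: 79.25
position: [0.5049, 0.1801, 0.4218]
tool_rot: [-3.141, -0.001, 0.0]
force: [-0.9, 0.0, 0.6]
grip_width: 0.0852
finger_force: 0.0
```

Run:
```python
from b import *
f=grab_frame('wrist'); save(f,'w17.png'); w=cloud(f)
for i in range(3): checkcell(i,w)
w2=np.where(abs(w[...,2:]-.2205)<.005,w-[0,0,.1],np.nan)
for x in (.408,.498,.588): cap(w2,(x-.04,x+.04,.32,.42))
rects(w,'feed','wrist',.12,.2)
to([.52,.194,.126],[np.pi,0,0])
```

```text
cell in bed 0 x [  1.3 119.6] flange y [-17.8  19.4] lower fl [-17.8  19.2] upper [-17.7  19.6] ztop 37.4 3695
cell in bed 1 x [  1.1 119.3] flange y [-18.2  18.8] lower fl [-18.2  18.6] upper [-18.1  18.8] ztop 37.5 3526
cell in bed 2 x [  1.1 119.3] flange y [-18.2  19. ] lower fl [-17.5  19.2] upper [-18.2  18.9] ztop 37.7 3363
cap [407.6 372.3] r 25.5 1786
cap [497.4 369.2] r 25.2 2237
cap [588.  367.2] r 25.1 2881
feed 0.97 [292, 106, 316, 149] [556.9 198.5] [25.  23.3] -1.0 0.1324
pose [0.5048 0.1804 0.4216] [-3.141e+00 -1.000e-03  1.000e-03] turn [-0.   -0.01  0.01] then shift [ 0.607 -0.544 11.823] | shift first [ 0.596 -0.536 11.824]
```

View pics/w17.png

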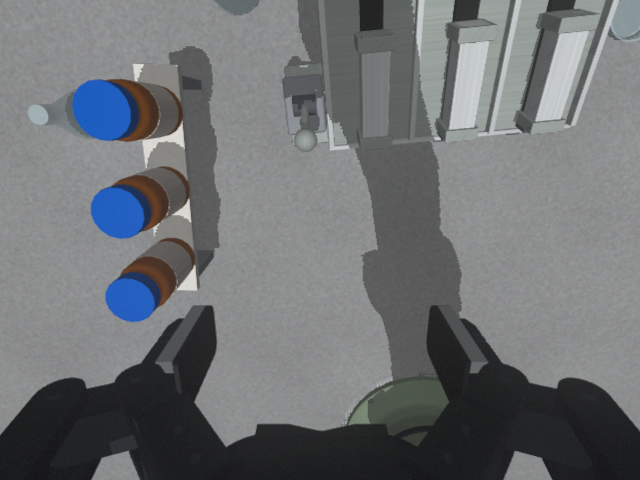

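Call:
play_rows(plan=[[[0.3,-0.35,0.98],[0,0,0],1],[[0.3,-0.35,0.98],[0,0,0],1],[[0,0,0.98],[0,0,0],1],[[0,0,0.98],[0,0,0],1],[[0,0,0.98],[0,0,0],1],[[0,0,0.98],[0,0,0],1],[[0,0,0.98],[0,0,0],1],[[0,0,0.98],[0,0,0],1],[[0,0,0.98],[0,0,0],1],[[0,0,0.98],[0,0,0],1],[[0,0,0.98],[0,0,0],1],[[0,0,0.98],[0,0,0],1],[[0,0,0],[0,0,0],1]])

```text
clock: 80.97
position: [0.5195, 0.1975, 0.1262]
tool_rot: [3.141, 0.001, 0.001]
force: [-0.5, -0.2, 0.4]
grip_width: -0.0001
finger_force: 0.0
```

Call:
play_rows(plan=[[[0.45,-0.04,0],[0,0,0],1],[[0.45,-0.04,0],[0,0,0],1],[[0.45,-0.04,0],[0,0,0],1],[[0.45,-0.04,0],[0,0,0],1],[[0.45,-0.04,0],[0,0,0],1],[[0.45,-0.04,0],[0,0,0],1],[[0.45,-0.04,0],[0,0,0],1],[[0.4,-0.04,0],[0,0,0],1],[[0,0,0],[0,0,0],1]])

```text
clock: 82.1
position: [0.6092, 0.2052, 0.1272]
tool_rot: [-3.142, 0.0, 0.0]
force: [-3.0, -0.1, -0.1]
grip_width: 0.0003
finger_force: 1.5
```

Call:
play_rows(plan=[[[0.12,-0.01,0],[0,0,0],1],[[0.1,-0.01,0],[0,0,0],1],[[0.1,-0.01,0],[0,0,0],1],[[0,0,0],[0,0,0],1]])

```text
clock: 82.6
position: [0.6109, 0.2055, 0.1266]
tool_rot: [3.14, 0.014, 0.001]
force: [-49.9, -6.7, 29.1]
grip_width: 0.0002
finger_force: 24.7
```

Call:
play_rows(plan=[[[-0.3,0,0],[0,0,0],1],[[-0.8,0,0],[0,0,0],1],[[-0.8,0,0],[0,0,0],1],[[0,0,-1],[0,0,0],1],[[0,0,-1],[0,0,0],1],[[0,0,-1],[0,0,0],1],[[0,0,-1],[0,0,0],1],[[-0.3,0,-1],[0,0,0],1],[[-0.3,0,-1],[0,0,0],1],[[-0.3,0,-1],[0,0,0],1],[[-0.3,0,-1],[0,0,0],1],[[-0.3,0,-1],[0,0,0],1],[[-0.3,0,-1],[0,0,0],1],[[0,0,-1],[0,0,0],1],[[0,0,0],[0,0,0],1],[[0,0,0],[0,0,0],1]])

```text
clock: 84.6
position: [0.5244, 0.2059, 0.402]
tool_rot: [-3.141, -0.001, 0.0]
force: [0.9, -0.1, -1.3]
grip_width: 0.0004
finger_force: 0.0
```

Run:
```python
from b import *
f=grab_frame('wrist'); save(f,'w18.png'); w=cloud(f)
print(bot.observe()['position'])
for i in range(3): checkcell(i,w)
w2=np.where(abs(w[...,2:]-.2205)<.005,w-[0,0,.1],np.nan)
for x in (.408,.498,.588): cap(w2,(x-.04,x+.04,.32,.42))
rects(w,'feed','wrist',.12,.2)
```

```text
[0.52434181 0.20583053 0.40173921]
cell in bed 0 x [  1.3 119.6] flange y [-17.8  19.7] lower fl [-18.   19.6] upper [-17.7  19.8] ztop 37.3 3874
cell in bed 1 x [  1.1 119.4] flange y [-18.3  19. ] lower fl [-18.2  18.9] upper [-18.4  19. ] ztop 37.5 3703
cell in bed 2 x [  1.3 119.3] flange y [-18.3  19.4] lower fl [-17.8  19.4] upper [-18.3  19. ] ztop 37.7 3521
cap [407.9 373. ] r 25.5 1881
cap [498.2 369.9] r 25.3 2355
cap [587.7 367.2] r 25.1 3053
feed 0.7 [312, 70, 337, 119] [632.4 206.2] [24.3 24.1] 46.5 0.1322
```

```bash
python3 -c "
from workcell import bot
print(bot.job_done())"
```

```text
the job is handed in; nothing more can be done
None
```

I handed the job in after about 85 s of the 210 s. The final wrist-camera check before handing in showed all three cells home and centred on their beds, all three bottles upright mid-depth on the shelf, and the feed lever swung fully back on. One cell was found shifted off its bed partway through, and I put it back. `job_done()` returned no verdict.

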